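# Unhook a packing crate's cover and tip it up

## Robot

A 7-joint arm with a two-finger parallel gripper is mounted at the origin on the work surface. World frame = base frame: x ahead of the robot, y to its left, z up, the work surface at z = 0. Lengths are in m, angles in rad, forces in N, time in s.
With the tool pointing down it reaches from about 0.425 to 0.875 m from the base axis. Payload 4.7 kg.
Tool frame: the origin (TCP) lies midway between the tips of the shut fingers; the grasp point (between the pads) lies 19 mm behind it (r.hold_point_z is the x of the grasp point in the tool frame, in m); x points along the fingers, z is the direction in which the jaws open and shut, and the axes are right-handed (so a half turn about x gives the same grasp; the last joint's range is limited). The gripper opens to 85 mm and grips with 20 to 120 N. Pads are 22 mm wide; open, the fingers measure 114 mm over their backs; the gripper's body (76 mm by 85 mm) begins 54 mm behind the grasp point. The pads swing forward as they close: fully open they stand 13 mm farther back than shut.
Start: joints at [-1.189, 0.321, -0.07, 1.45, 0.023, 1.371, -0.057], TCP at [0.234, 0.607, 0.193] pointing down, gripper open.
Joint ranges: [-2.86, 2.86], [-0.3, 2.09], [-1.38, 1.24], [0.06, 2.45], [-1.56, 4.7], [0.09, 2.05], [-2.69, 2.69]. Speed limits (rad/s): [2.57, 2.57, 3.14, 3.14, 3.14, 3.14, 3.14].

## Interface

Orientations are given as a unit quaternion [x, y, z, w].
In Python, from workcell import monitor, vision, r gives the robot as it stands.
- The arm moves only by the tool arm_command, never from a script. Its argument "increments" is a list of rows, each a list of 2 entries, a list of its own where there are three numbers: the shift along the world's x, y, z in m, then the turn about the world's z in rad. A call has 1 to 12 rows; each row shifts and turns the commanded pose from where the row before left it; what a row does not reach is not made up. A row lasts 1/8 s, in which the tool goes at most 62.5 mm and 10.7 degrees, less where a joint would pass 70% of its speed; a pose out of reach is approached as far as the arm can. A call is refused whole if a number of a shift passes 0.0625 or a number of a turn 0.188, either way. A call with a gripper value outside its range is refused whole. "claw" is the opening, from 0 (shut) to 1 (fully open), set as the call begins (left out, the last holds). The fingers move at their own pace and stop on an object; "newtons" is the grip in N (left out, the last holds). Time passes only in rows, so rows that do not move let the fingers close. It gives the time, the measured TCP pose, the force and the opening at its end, in the units of the state.
- monitor.get_obs(): the state, without advancing time (a new reading comes with each control period).
- vision.get_image(name): name is "scene" or "top" or "wrist"; returns a dict with "frame" (420x560x3 uint8, blue, green, red), "mtx" (3x3 intrinsics, pixels), "pose" (4x4, takes a point from camera to world coordinates). Camera axes: x right, y up, looking along -z (the intrinsics and any distortion apply to the point x, -y, -z); pixel columns grow to the right and rows downward; lengths in m; the calibration is good to about 2 mm. A picture is of the moment at which its call begins. There is no depth.
- r.close_job(): hands the job in, once; it reports no verdict.
The state is a dict: "clock": time; "qpos": joint angles; "dq": joint speeds; "effort": joint torques, N m; "ee_pos": TCP position; "tool_rot": TCP orientation; "contact_force": force on the tool from outside, world axes, zero at the start; "torque": the same for the moment, N m; "opening": finger opening in m.
Only numpy, scipy, OpenCV 4.12 (cv2) and the standard library are available. Lean on these libraries where they do the work, as an engineer would, in place of code of your own. Each camera call takes 0.05 s, during which the arm holds its last target.

## Task

Take the jar off the crate's cover and stand it upright on the slab with the other jars, without knocking any jar over. Then open the crate: raise the tab so that the hook under the cover's front edge comes clear of the crate's front wall, and tip the cover up on its far edge, which stays on the ledge by the fence, until it leans back by itself against the backrest.

Things in the scene. Friction and masses are not known exactly. Their poses are not given: they have to be found in the camera images.
- crate: Green plastic packing crate fixed to the bench, 161 mm long (x) by 216 wide (y). Origin at bench level under its middle; x points from the robot's side to the backrest, z up. Front wall (the retaining lip) 8 thick, from x -80 to -72, top at z 85. Cardboard tubes inside, tops at z 60.
- ledge (a point): On the crate at x 71, y 0, z 85 mm (crate axes): where the flat ledge (x 29 to 71, top z 85) meets the upright fence behind it (front face x 71, top z 105). Cheeks at y -100 and 100 stand to z 107 beside the ledge.
- backrest (a point): Middle of the top front edge of the wooden backrest behind the fence: crate x 101, y 0, z 263 mm (bar z 238 to 263, two posts to z 268, front faces at x 101, y -85 to 85). A cover tipped just past upright falls back on it and leans 10 to 25 degrees beyond vertical; pushing on against it only jams.
- cover: Plywood cover, 0.3 to 0.52 kg, loose, lying level on front wall and ledge, aligned with the crate. Origin on its underside, at the start within 2 mm above the crate's origin, at z 85 mm; x to the far edge, z up. Board 10 thick, x -95 to 65, y -95 to 95. A tab 44 wide, 10 thick, level with the board, juts to the robot's side from x -95 to -130, nothing under it down to the bench.
- hook (a point): On the cover at x -76, y 0, z 0 mm: middle of the hook, two strips under the board that straddle the front wall with about 5 mm play each side: outer strip x -95 to -85, 16 deep; inner strip x -67 to -57, 12 deep. So the cover cannot slide level. With its front raised it turns about its far lower edge, which bears on the ledge, 6 mm from the fence.
- tab (a point): Middle of the lower front edge of the cover's tab (cover x -130, y 0, z 0), axes as the cover's.
- tail (a point): Middle of the lower far edge of the cover (cover x 65, y 0, z 0), the edge on which it tips, axes as the cover's.
- jar: The jar that stands on the cover: white plastic, round, 44 diameter, straight sides to 54 high, shoulder to 60, cork on top to 74 (20 diameter), 0.1 to 0.2 kg. Origin centre of its underside, z up.
- slab: Grey concrete slab fixed to the bench, 180 (x) x 200 (y) x 22 thick. Origin centre of its underside, x away from the robot, z up; top at z 22. Three jars stand along its far side at about x 60; the near half is free (x -30, y 0 is a good place).
- stock0: Jar like the first, standing on the slab's far side, y about -62 in the slab's frame. Origin centre of its underside.
- stock1: Like stock0, y about 0 in the slab's frame.
- stock2: Like stock0, y about 62 in the slab's frame.
Things that resemble listed ones, but are neither listed nor needed, are in the scene too. Leave any blue or green look-alike of the jar alone.

How it is judged:
By the outcome, as a careful person would: the job done as asked, in the order asked, and still so for the second after the job is handed in, with the robot touching nothing.
It also fails if it takes over 56 s, if anything falls off the work surface, if the arm or the gripper's body presses on something with over 40 N, if the wrist force passes 120 N, or if a joint passes its speed limit or range.

## Working session

There is one attempt and no reset: what is moved stays moved. The work goes in short steps, Python scripts to look and compute and a tool call to move; the robot and the scene stay as the last step left them, time stands still between calls to the robot, and variables do not carry over. Pictures are saved under pics/ and viewed, and the job is handed in when it is done.

Besides the shell and the picture viewer there is one more tool, called after "Call:" by a JSON object that holds its "name" and its "arguments", one argument or row to a line. arm_command: Moves the arm, as the interface text tells. Its arguments: {"type":"object","properties":{"increments":{"type":"array"},"claw":{"type":"number"},"newtons":{"type":"number"}},"required":["increments"]}

```bash
mkdir -p pics; ls
python3 - <<'E'
from workcell import monitor, vision, r
import cv2
print(monitor.get_obs())
print(r.hold_point_z)
for n in ("scene","top"):
    d=vision.get_image(n); cv2.imwrite(f"pics/{n}0.png",d["frame"]); print(n,d["mtx"].tolist(),d["pose"].round(4).tolist(),[k for k in d])
E
```

```text
pics
{'clock': 0.0, 'qpos': array([-1.18888572,  0.32181362, -0.07009485,  1.45167738,  0.0225733 ,
        1.37076802, -0.05689588]), 'dq': array([-0.00032594, -0.00020222,  0.00066019,  0.00152633,  0.00050096,
        0.00023423,  0.00050226]), 'effort': array([ 7.96301101e-04, -4.93579352e+01, -3.81575134e-01, -3.14334762e+01,
        1.30134783e-02,  1.16296453e-02,  3.42105488e-05]), 'ee_pos': array([0.23353966, 0.60595193, 0.19182852]), 'tool_rot': array([-0.40054006,  0.58352961,  0.39974895,  0.5824617 ]), 'contact_force': array([ 0.92970169, -0.44427207, -0.38652797]), 'torque': array([-0.02195177, -0.00705977,  0.01051949]), 'opening': 0.08528932977801747}
-0.0187
scene [[522.7817874140054, 0.0, 287.6042699686571], [0.0, 522.7817874140054, 218.2922684611469], [0.0, 0.0, 1.0]] [[0.6354, -0.4764, 0.6077, 1.1228], [0.7721, 0.3816, -0.5082, -0.4687], [0.0102, 0.7921, 0.6103, 0.7382], [0.0, 0.0, 0.0, 1.0]] ['frame', 'mtx', 'pose']
top [[542.6725278740827, 0.0, 274.4738741609085], [0.0, 542.6725278740827, 218.08986527529234], [0.0, 0.0, 1.0]] [[-0.0005, 0.9994, -0.034, 0.5284], [-1.0, -0.0003, 0.0044, -0.0083], [0.0044, 0.034, 0.9994, 1.2021], [0.0, 0.0, 0.0, 1.0]] ['frame', 'mtx', 'pose']
```

View pics/scene0.png

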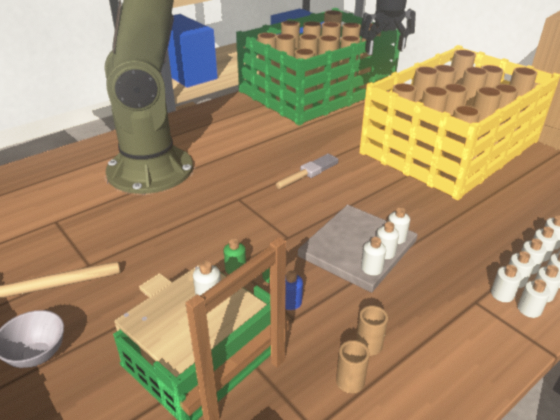

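View pics/top0.png

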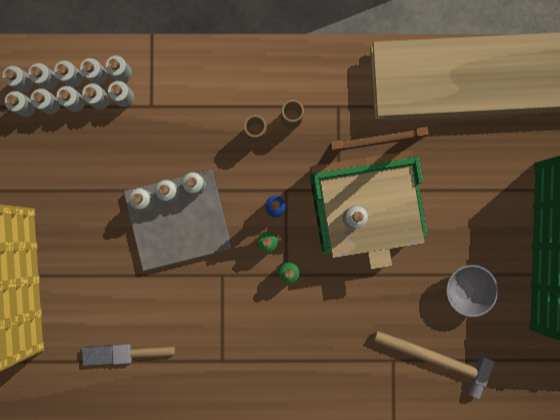

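The top view shows the white jar on the cover at about (357,217), the tab at (380,258) and the slab at (178,220) with its stock jars at (140,198), (167,189) and (194,182). The look-alikes are blue at (276,206) and green at (268,242) and (289,273). The white jar standing on the cover is the one to move. I'll enlarge to confirm.

Run:
```python
import cv2
a=cv2.imread("pics/top0.png")
cv2.imwrite("pics/c1.png",cv2.resize(a[120:280,300:440],None,fx=4.9,fy=3.75*1.0,interpolation=cv2.INTER_CUBIC) if 0 else cv2.resize(a[125:275,300:440],None,fx=4,fy=4,interpolation=cv2.INTER_CUBIC))
cv2.imwrite("pics/c2.png",cv2.resize(a[160:280,115:305],None,fx=4,fy=4,interpolation=cv2.INTER_CUBIC))
s=cv2.imread("pics/scene0.png")
cv2.imwrite("pics/c3.png",cv2.resize(s[230:420,110:310],None,fx=3,fy=3,interpolation=cv2.INTER_CUBIC))
```

```text
(no output)
```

View pics/c1.png

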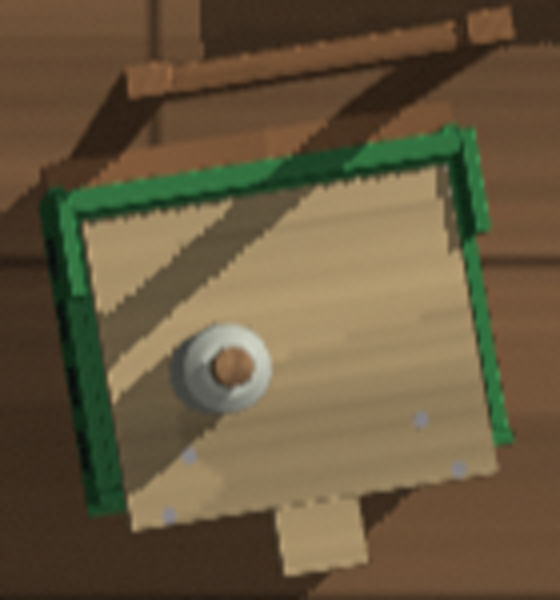

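View pics/c2.png

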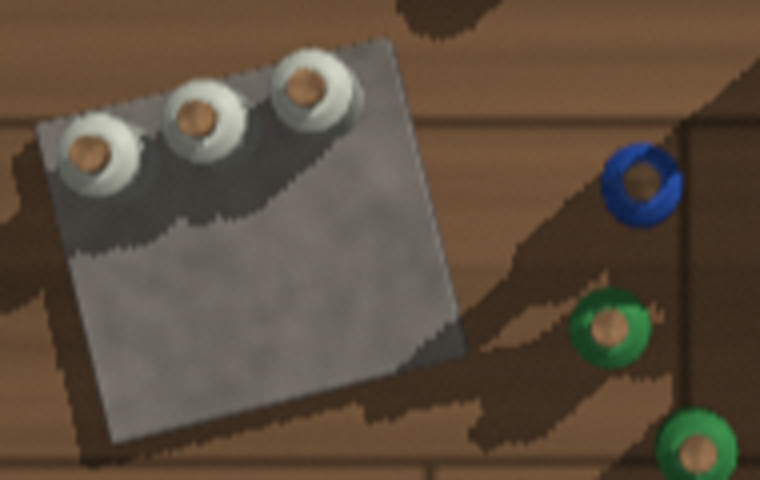

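View pics/c3.png

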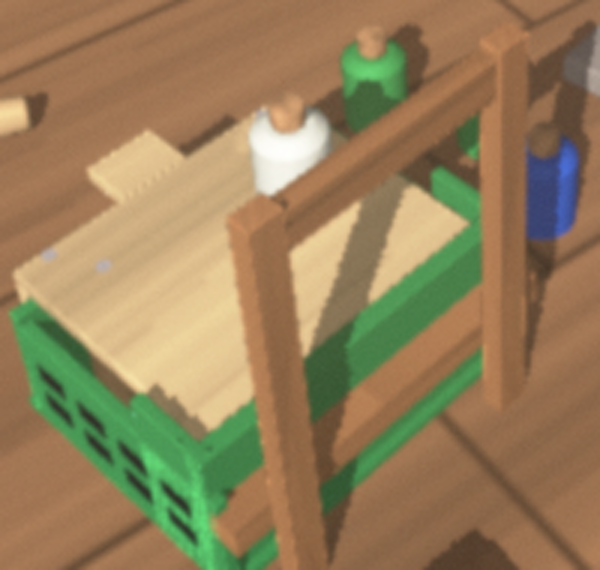

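```bash
cat > h.py <<'E'
import numpy as np, cv2
C={"top":([[542.6725278740827,0,274.4738741609085],[0,542.6725278740827,218.08986527529234],[0,0,1]],[[-0.0005,0.9994,-0.034,0.5284],[-1.0,-0.0003,0.0044,-0.0083],[0.0044,0.034,0.9994,1.2021],[0,0,0,1]]),
"scene":([[522.7817874140054,0,287.6042699686571],[0,522.7817874140054,218.2922684611469],[0,0,1]],[[0.6354,-0.4764,0.6077,1.1228],[0.7721,0.3816,-0.5082,-0.4687],[0.0102,0.7921,0.6103,0.7382],[0,0,0,1]])}
def ray(cam,px):
    K,T=map(np.array,C[cam]); d=np.linalg.inv(K)@[px[0],px[1],1]; d=T[:3,:3]@(d*[1,-1,-1]); return T[:3,3],d
def atz(cam,px,z):
    o,d=ray(cam,px); return (o+d*(z-o[2])/d[2])
def proj(cam,P):
    K,T=map(np.array,C[cam]); p=T[:3,:3].T@(np.array(P)-T[:3,3]); p=K@(p*[1,-1,-1]); return p[:2]/p[2]
def fit(model,W):
    m=np.array(model,float);W=np.array(W)[:,:2];mc,wc=m.mean(0),W.mean(0)
    U,S,Vt=np.linalg.svd((m-mc).T@(W-wc));R=(U@Vt).T
    t=wc-R@mc; return t,np.arctan2(R[1,0],R[0,0]),np.linalg.norm(m@R.T+t-W,axis=1)
E
python3 - <<'E'
from h import *
np.set_printoptions(precision=4,suppress=True)
px=[(333,257.5),(424.5,242.5),(411.2,167),(320,180.5),(371.75,269.25),(392,265.75)]
m=[(-.095,.095),(-.095,-.095),(.065,-.095),(.065,.095),(-.13,.022),(-.13,-.022)]
print("cover",*fit(m,[atz("top",p,.095) for p in px]))
px=[(124.5,191.25),(212,169.5),(231.75,248.25),(143.25,270.75)]
m=[(.09,.1),(.09,-.1),(-.09,-.1),(-.09,.1)]
t,a,e=fit(m,[atz("top",p,.022) for p in px]);print("slab",t,a,e)
R=np.array([[np.cos(a),-np.sin(a)],[np.sin(a),np.cos(a)]])
print("place",t+R@[-.03,0])
print("jar",atz("top",(358,216.75),.169))
for n,p in zip("210",[(115+90/4,160+153/4),(115+196/4,160+118/4),(115+306/4,160+88/4)]):
    w=atz("top",p,.096); print("stock",n,w,R.T@(w[:2]-t))
for p,c in (((276,205.5),'b'),((268,241.5),'g'),((289.5,273),'g2')): print(c,atz("top",p,.074),)
# scene cork crop(289,100)
print("jar scene",atz("scene",(110+288/3,230+103/3),.169))
E
```

```text
cover [ 0.5937 -0.2107] 0.160160387018533 [0.001  0.0011 0.0023 0.0004 0.0015 0.0006]
slab [0.5648 0.1965] 0.2452653007311332 [0.0025 0.0023 0.0021 0.0015]
place [0.5357 0.1892]
jar [ 0.566  -0.1721  0.169 ]
stock 2 [0.6066 0.2662 0.096 ] [0.0575 0.0575]
stock 1 [0.6245 0.2123 0.096 ] [0.0617 0.0009]
stock 0 [0.6399 0.1563 0.096 ] [ 0.063  -0.0572]
b [ 0.593  -0.0165  0.074 ]
g [0.5181 0.0002 0.074 ]
g2 [ 0.4529 -0.0444  0.074 ]
jar scene [ 0.5676 -0.173   0.169 ]
```

Run:
```python
from workcell import monitor
from h import *
from scipy.spatial.transform import Rotation as R
o=monitor.get_obs(); M=R.from_quat(o['tool_rot']).as_matrix(); print(M.round(3), np.arctan2(M[1,2],M[0,2]))
a=.16;Q=np.array([[np.cos(a),-np.sin(a)],[np.sin(a),np.cos(a)]])
print("jar in cover",Q.T@(np.array([.567,-.1725])-[.5937,-.2107]))
for th in (0,90,95): pass
print("tab grip",np.array([.5937,-.2107])+Q@[-.12,0], "jaw angle wanted",np.pi/2+a)
```

```text
[[-0.001 -0.933  0.36 ]
 [-0.002  0.36   0.933]
 [-1.    -0.    -0.002]] 1.2030388477058904
jar in cover [-0.02027301  0.04196588]
tab grip [ 0.47523273 -0.22981818] jaw angle wanted 1.7307963267948965
```

Call:
{"name": "arm_command", "arguments": {
  "increments": [
    [[0.022,-0.03,0.008],0.053],
    [[0.022,-0.03,0.008],0.053],
    [[0.022,-0.03,0.008],0.053],
    [[0.022,-0.03,0.008],0.053],
    [[0.022,-0.03,0.008],0.053],
    [[0.022,-0.03,0.008],0.053],
    [[0.022,-0.03,0.008],0.053],
    [[0.022,-0.03,0.008],0.053],
    [[0.022,-0.03,0.008],0.053],
    [[0.022,-0.03,0.008],0.053]
  ],
  "claw": 1
}}

```text
clock: 1.35
ee_pos: [0.4542, 0.3053, 0.2728]
tool_rot: [-0.539, 0.458, 0.539, 0.457]
contact_force: [-0.2, 0.9, -0.0]
opening: 0.0854
```

Call:
{"name": "arm_command", "arguments": {
  "increments": [
    [[0.0094,-0.04,-0.002],0],
    [[0.0094,-0.04,-0.002],0],
    [[0.0094,-0.04,-0.002],0],
    [[0.0094,-0.04,-0.002],0],
    [[0.0094,-0.04,-0.002],0],
    [[0.0094,-0.04,-0.002],0],
    [[0.0094,-0.04,-0.002],0],
    [[0.0094,-0.04,-0.002],0],
    [[0.0094,-0.04,-0.002],0],
    [[0.0094,-0.04,-0.002],0],
    [[0.0094,-0.04,-0.002],0],
    [[0.0094,-0.04,-0.002],0]
  ]
}}

```text
clock: 2.85
ee_pos: [0.5665, -0.1745, 0.2485]
tool_rot: [-0.539, 0.458, 0.539, 0.458]
contact_force: [0.4, 0.5, 0.2]
opening: 0.0852
```

```bash
cat > st.py <<'E'
from workcell import monitor, vision
from h import *
import sys
from scipy.spatial.transform import Rotation as R
o=monitor.get_obs(); M=R.from_quat(o['tool_rot']).as_matrix()
print("t",round(o['clock'],2),"p",o['ee_pos'].round(4),"jaw",round(np.arctan2(M[1,2],M[0,2]),4),"xax",M[:,0].round(3),"q",o['qpos'].round(2),"F",o['contact_force'].round(1),"op",round(o['opening'],4))
for a in sys.argv[1:]:
    n,f=a.split(":"); cv2.imwrite("pics/"+f+".png",vision.get_image(n)["frame"])
E
sleep 0.1; python3 st.py wrist:w1 scene:s1
```

```text
t 2.85 p [ 0.5665 -0.1745  0.2485] jaw 1.7334 xax [-0.  0. -1.] q [-0.25  0.19  0.58  1.53 -0.11  1.45  2.08] F [0.4 0.5 0.2] op 0.0852
```

View pics/w1.png

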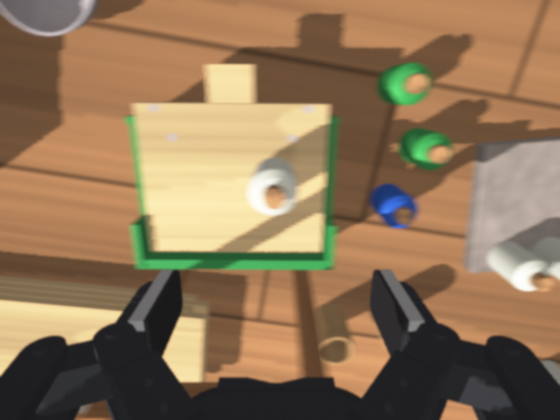

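View pics/s1.png

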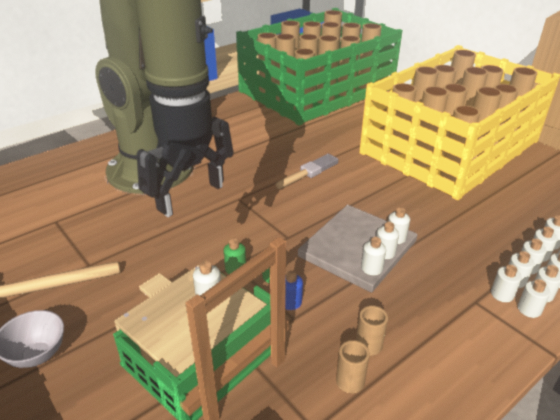

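Run:
```python
from h import *
print(proj("scene",[.5665,-.1745,.2485]),proj("scene",[.567,-.1725,.169]))
from workcell import vision
d=vision.get_image("wrist");K=d["mtx"];T=d["pose"];print(K.tolist(),T.round(4).tolist())
C["w"]=(K,T); print(proj("w",[.567,-.1725,.169]),proj("w",[.567,-.1725,.095]),proj("w",[.5665,-.1745,.2485]))
```

```text
[200.31255209 225.34077667] [206.11260454 263.99128646]
[[331.40220980960066, 0.0, 275.86702500609545], [0.0, 331.40220980960066, 204.79058448223176], [0.0, 0.0, 1.0]] [[-0.1543, -0.936, -0.3164, 0.4834], [0.988, -0.1469, -0.0473, -0.1917], [-0.0022, -0.3199, 0.9474, 0.4294], [0.0, 0.0, 0.0, 1.0]]
[283.95383417 202.13632225] [282.46424653 179.87933061] [283.56834052 242.32395639]
```

```bash
python3 st.py wrist:w2 scene:s2
python3 - <<'E'
import cv2
a=cv2.imread("pics/s2.png")[100:320,90:310];cv2.imwrite("pics/s2c.png",cv2.resize(a,None,fx=2.7,fy=2.7,interpolation=2))
E
python3 -c "
import sys;sys.path.insert(0,'.')
from h import *
for dz in (0,.013):
  for s in (-1,1):
    j=np.array([np.cos(1.7334),np.sin(1.7334)])*s*.0425
    print(dz,s,proj('scene',[.5665+j[0],-.1745+j[1],.2485+dz]))"
```

```text
t 3.0 p [ 0.5657 -0.1763  0.2482] jaw 1.7279 xax [-0.002 -0.001 -1.   ] q [-0.24  0.19  0.58  1.53 -0.11  1.45  2.07] F [0.2 0.4 0.5] op 0.085
0 -1 [178.14480919 238.8238554 ]
0 1 [221.08816211 212.70443446]
0.013 -1 [177.08357728 231.89122934]
0.013 1 [220.51799931 205.95372598]
```

View pics/s2c.png

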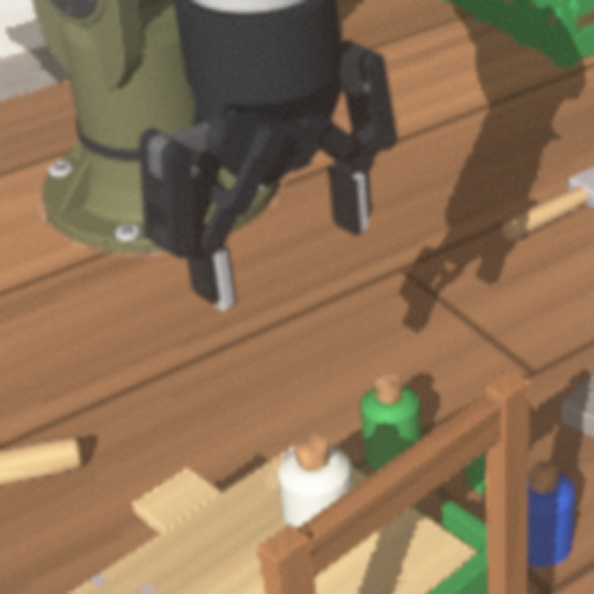

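View pics/w2.png

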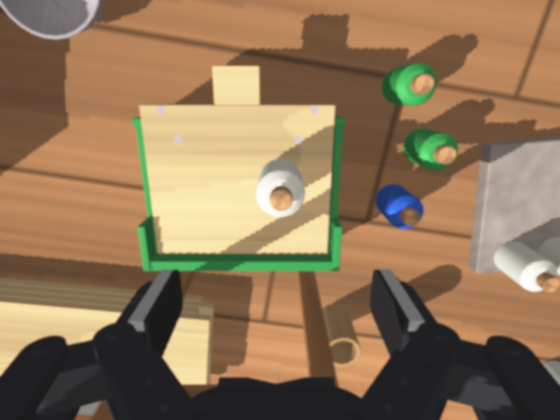

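Run:
```python
from h import *
from workcell import vision,monitor
d=vision.get_image("wrist");K=np.array(d["mtx"]);T=np.array(d["pose"]);cv2.imwrite("pics/w3.png",d["frame"])
print(monitor.get_obs()["ee_pos"],T[:3,3])
C["w"]=(K,T)
for dep in (.13,.141,.15):
    p=np.linalg.inv(K)@[277,272,1]*dep*[1,-1,-1]; print(dep,T[:3,:3]@p+T[:3,3])
for z in (.2482,.2612,.28,.30): print(z,[proj('w',[.5657+s*.0425*np.cos(1.728),-.1763+s*.0425*np.sin(1.728),z]).round(0) for s in (-1,1)])
cv2.imwrite("pics/w3c.png",cv2.resize(d["frame"][240:420,80:480],None,fx=2,fy=2,interpolation=2))
t=vision.get_image("top")["frame"];cv2.imwrite("pics/t3c.png",cv2.resize(t[100:320,270:470],None,fx=2.7,fy=2.7,interpolation=2))
```

```text
[ 0.56657915 -0.17192654  0.24861958] [ 0.48435789 -0.18632716  0.42952339]
0.13 [ 0.55009211 -0.17481143  0.31488623]
0.141 [ 0.55565424 -0.17383702  0.30518616]
0.15 [ 0.56020507 -0.17303978  0.29724974]
0.2482 [array([198., 237.]), array([341., 237.])]
0.2612 [array([193., 246.]), array([345., 247.])]
0.28 [array([185., 263.]), array([353., 263.])]
0.3 [array([173., 284.]), array([362., 285.])]
```

View pics/w3c.png

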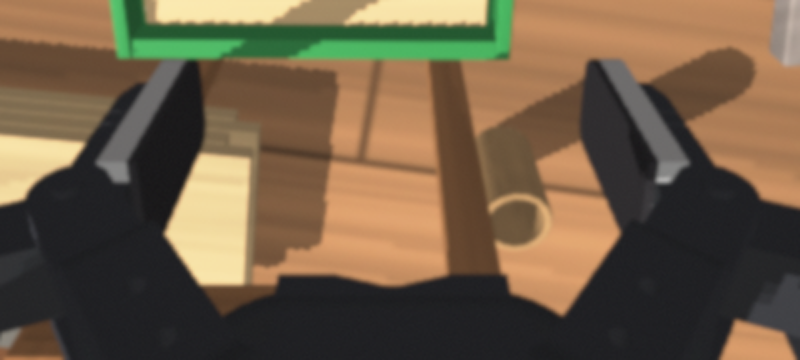

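View pics/t3c.png

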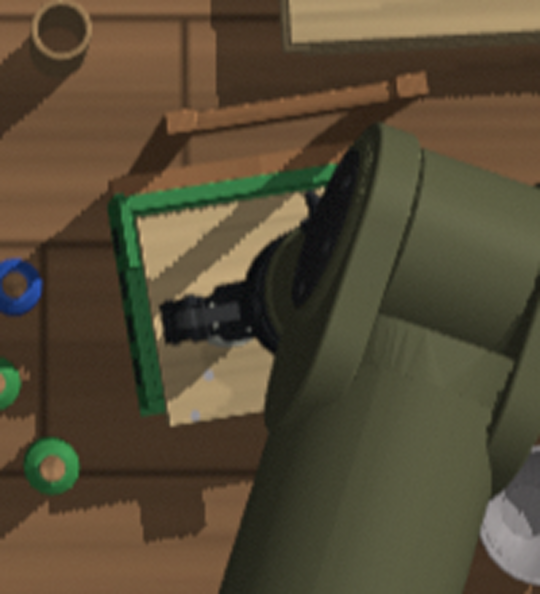

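Run:
```python
from h import *
from workcell import vision,monitor
d=vision.get_image("wrist");C["w"]=(np.array(d["mtx"]),np.array(d["pose"]))
o=monitor.get_obs()["ee_pos"];print(o)
y=np.array([np.cos(1.731),np.sin(1.731),0]);x=np.array([y[1],-y[0],0])
for z in (.25,.26,.27,.28,.29,.30):
  for h in (.0425,.05): print(z,h,[proj('w',np.array([.5663,-.1745,z])+s*h*y+u*x).round(0) for s in (-1,1) for u in (-.011,.011)], [proj('scene',np.array([.5663,-.1745,z])+s*h*y).round(0) for s in (-1,1)])
```

```text
[ 0.56673085 -0.17172381  0.24889849]
0.25 0.0425 [array([198., 221.]), array([201., 255.]), array([344., 222.]), array([341., 256.])] [array([178., 238.]), array([221., 212.])]
0.25 0.05 [array([185., 221.]), array([188., 255.]), array([357., 222.]), array([354., 256.])] [array([174., 240.]), array([225., 210.])]
0.26 0.0425 [array([194., 228.]), array([197., 263.]), array([347., 229.]), array([345., 264.])] [array([177., 233.]), array([221., 207.])]
0.26 0.05 [array([181., 228.]), array([184., 263.]), array([361., 229.]), array([358., 264.])] [array([173., 235.]), array([224., 205.])]
0.27 0.0425 [array([190., 235.]), array([193., 272.]), array([351., 236.]), array([348., 273.])] [array([176., 227.]), array([220., 201.])]
0.27 0.05 [array([175., 235.]), array([179., 272.]), array([366., 236.]), array([362., 273.])] [array([172., 230.]), array([224., 199.])]
0.28 0.0425 [array([185., 244.]), array([188., 282.]), array([356., 244.]), array([352., 283.])] [array([175., 222.]), array([220., 196.])]
0.28 0.05 [array([170., 244.]), array([174., 282.]), array([371., 244.]), array([367., 283.])] [array([171., 224.]), array([223., 194.])]
0.29 0.0425 [array([179., 253.]), array([183., 293.]), array([361., 253.]), array([357., 294.])] [array([175., 216.]), array([219., 191.])]
0.29 0.05 [array([163., 253.]), array([168., 293.]), array([377., 253.]), array([372., 294.])] [array([170., 218.]), array([223., 189.])]
0.3 0.0425 [array([173., 263.]), array([178., 306.]), array([366., 264.]), array([362., 306.])] [array([174., 210.]), array([219., 185.])]
0.3 0.05 [array([156., 263.]), array([161., 306.]), array([383., 264.]), array([378., 306.])] [array([169., 213.]), array([222., 183.])]
```

Call:
{"name": "arm_command", "arguments": {
  "increments": [
    [[0,0,-0.035],0],
    [[0,0,-0.035],0],
    [[0,0,-0.03],0],
    [[0,0,0],0]
  ]
}}

```text
clock: 3.75
ee_pos: [0.5649, -0.1716, 0.1468]
tool_rot: [-0.538, 0.458, 0.541, 0.457]
contact_force: [-0.4, 0.4, 0.9]
opening: 0.0856
```

```bash
python3 st.py scene:s4 wrist:w4
python3 - <<'E'
import cv2
a=cv2.imread("pics/s4.png")[150:350,90:310];cv2.imwrite("pics/s4c.png",cv2.resize(a,None,fx=2.9,fy=2.9,interpolation=2))
E
```

```text
t 3.75 p [ 0.5649 -0.1716  0.1468] jaw 1.7348 xax [-0.005  0.001 -1.   ] q [-0.24  0.25  0.57  1.68 -0.14  1.26  2.1 ] F [-0.4  0.4  0.9] op 0.0856
```

View pics/s4c.png

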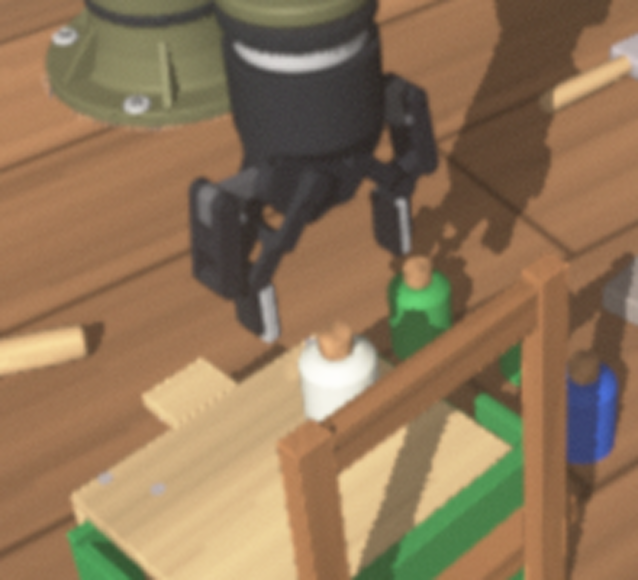

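View pics/w4.png

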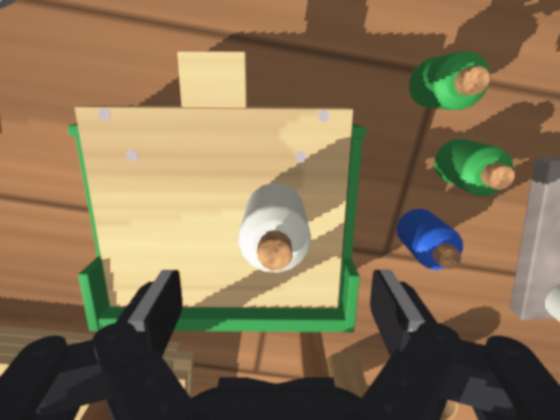

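Call:
{"name": "arm_command", "arguments": {
  "increments": [
    [[0.001,0,-0.015],0],
    [[0,0,-0.015],0],
    [[0,0,0],0],
    [[0,0,0],0]
  ]
}}

```text
clock: 4.35
ee_pos: [0.5676, -0.1736, 0.119]
tool_rot: [0.539, -0.458, -0.539, -0.458]
contact_force: [0.0, -0.2, 0.2]
opening: 0.0856
```

```bash
python3 st.py scene:s5 wrist:w5
python3 - <<'E'
import cv2
a=cv2.imread("pics/s5.png")[170:330,130:290];cv2.imwrite("pics/s5c.png",cv2.resize(a,None,fx=3.7,fy=3.7,interpolation=2))
E
```

```text
t 4.35 p [ 0.5676 -0.1736  0.119 ] jaw 1.7329 xax [-0. -0. -1.] q [-0.23  0.27  0.57  1.71 -0.16  1.2   2.11] F [ 0.  -0.2  0.2] op 0.0856
```

View pics/s5c.png

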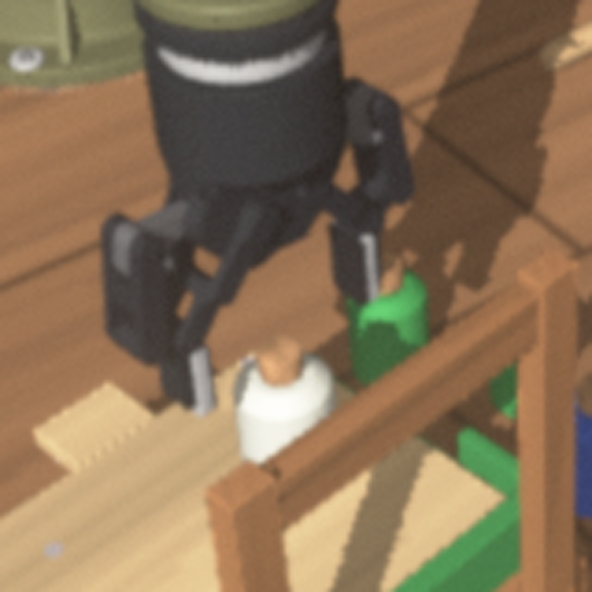

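View pics/w5.png

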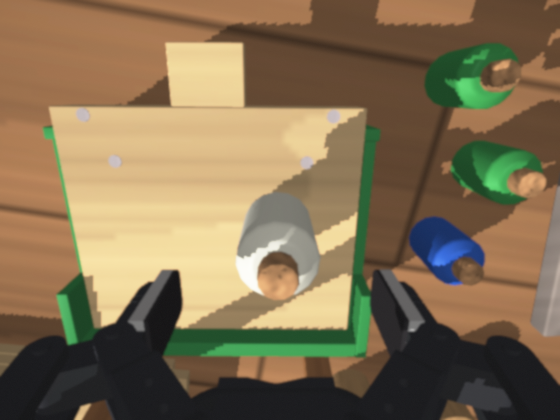

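Call:
{"name": "arm_command", "arguments": {
  "increments": [
    [[0,0,-0.015],0],
    [[0,0,-0.015],0],
    [[0,0,0],0],
    [[0,0,0],0]
  ]
}}

```text
clock: 4.95
ee_pos: [0.5675, -0.1735, 0.0888]
tool_rot: [-0.539, 0.458, 0.539, 0.458]
contact_force: [-0.6, 0.3, 0.4]
opening: 0.0856
```

```bash
python3 st.py scene:s6 wrist:w6
python3 - <<'E'
import cv2
a=cv2.imread("pics/s6.png")[180:340,130:290];cv2.imwrite("pics/s6c.png",cv2.resize(a,None,fx=3.7,fy=3.7,interpolation=2))
E
```

```text
t 4.95 p [ 0.5675 -0.1735  0.0888] jaw 1.7329 xax [-0. -0. -1.] q [-0.22  0.3   0.56  1.74 -0.17  1.15  2.12] F [-0.6  0.3  0.4] op 0.0856
```

View pics/s6c.png

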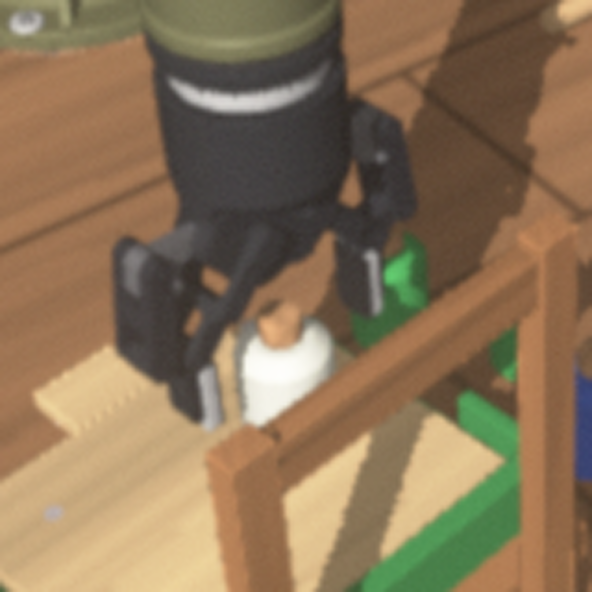

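View pics/w6.png

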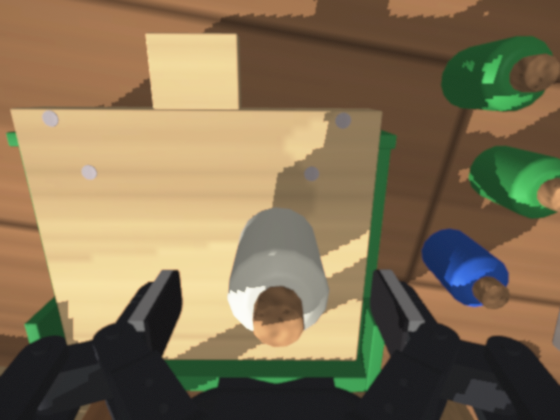

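Call:
{"name": "arm_command", "arguments": {
  "increments": [
    [[0,0,-0.006],0],
    [[0,0,-0.006],0],
    [[0,0,0],0]
  ]
}}

```text
clock: 5.42
ee_pos: [0.567, -0.1733, 0.0762]
tool_rot: [-0.538, 0.458, 0.539, 0.458]
contact_force: [-0.5, 0.3, -0.3]
opening: 0.0855
```

```bash
python3 st.py scene:s7
python3 - <<'E'
import cv2
a=cv2.imread("pics/s7.png")[180:340,130:290];cv2.imwrite("pics/s7c.png",cv2.resize(a,None,fx=3.7,fy=3.7,interpolation=2))
E
```

```text
t 5.42 p [ 0.567  -0.1733  0.0762] jaw 1.733 xax [-0.001  0.    -1.   ] q [-0.22  0.31  0.56  1.76 -0.18  1.13  2.13] F [-0.5  0.3 -0.3] op 0.0855
```

View pics/s7c.png

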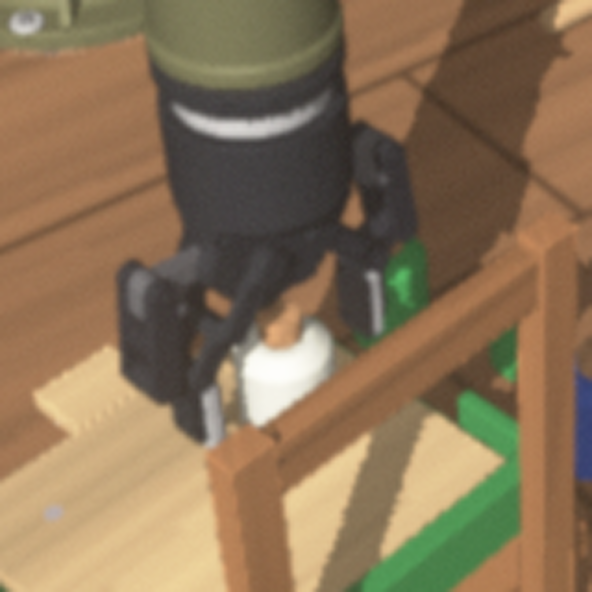

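The TCP reading is below the cover's top with no contact, so the fingertips really sit about 50 mm above the reported TCP when open, as both cameras show. I'll go by the images and grip the jar here.

Call:
{"name": "arm_command", "arguments": {
  "increments": [
    [[0,0,0],0],
    [[0,0,0],0],
    [[0,0,0],0],
    [[0,0,0],0],
    [[0,0,0],0],
    [[0,0,0],0]
  ],
  "claw": 0.3,
  "newtons": 35
}}

```text
clock: 6.22
ee_pos: [0.5679, -0.1735, 0.0774]
tool_rot: [0.539, -0.458, -0.539, -0.458]
contact_force: [-0.4, 0.5, 4.4]
opening: 0.0429
```

```bash
python3 st.py scene:s8 wrist:w8
python3 - <<'E'
import cv2
a=cv2.imread("pics/s8.png")[180:340,130:290];cv2.imwrite("pics/s8c.png",cv2.resize(a,None,fx=3.7,fy=3.7,interpolation=2))
E
```

```text
t 6.22 p [ 0.5679 -0.1735  0.0774] jaw 1.7331 xax [ 0.001  0.    -1.   ] q [-0.22  0.31  0.56  1.75 -0.18  1.13  2.13] F [-0.4  0.5  4.4] op 0.0429
```

View pics/s8c.png

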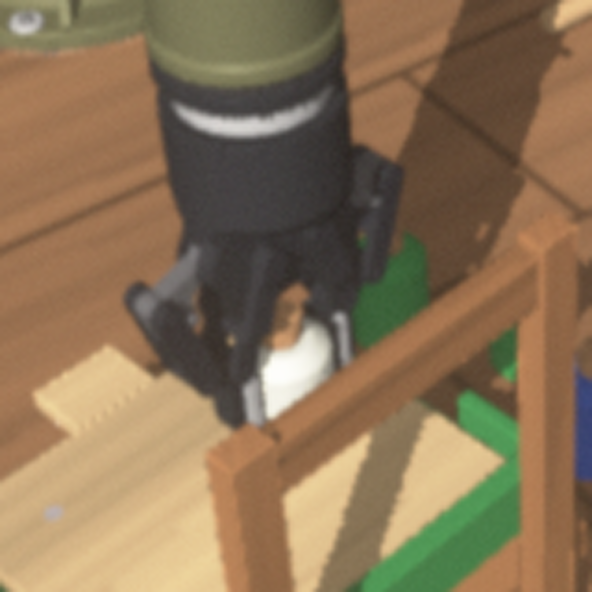

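View pics/w8.png

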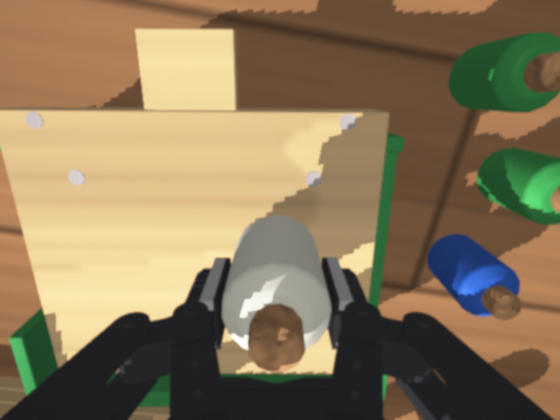

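Call:
{"name": "arm_command", "arguments": {
  "increments": [
    [[0,0,0.01],0],
    [[0,0,0.025],0],
    [[0,0,0.035],0],
    [[0,0,0.035],0],
    [[0,0,0.015],0],
    [[0,0,0],0]
  ]
}}

```text
clock: 7.08
ee_pos: [0.5678, -0.1736, 0.1973]
tool_rot: [0.539, -0.458, -0.539, -0.458]
contact_force: [0.3, 0.2, -2.2]
opening: 0.0426
```

Call:
{"name": "arm_command", "arguments": {
  "increments": [
    [[-0.001,0.015,0],0.008],
    [[-0.003,0.035,0],0.008],
    [[-0.003,0.04,0],0.008],
    [[-0.004,0.04,0],0.008],
    [[-0.004,0.04,0],0.008],
    [[-0.004,0.04,0],0.008],
    [[-0.004,0.04,0],0.008],
    [[-0.003,0.04,0],0.008],
    [[-0.003,0.04,0],0.008],
    [[-0.003,0.033,0],0.008],
    [[0,0,0],0],
    [[0,0,0],0]
  ]
}}

```text
clock: 8.57
ee_pos: [0.5346, 0.1892, 0.1957]
tool_rot: [-0.557, 0.437, 0.557, 0.435]
contact_force: [0.4, -0.8, -0.8]
opening: 0.043
```

```bash
python3 st.py scene:s9 wrist:w9
```

```text
t 8.57 p [0.5346 0.1892 0.1957] jaw 1.8136 xax [-0.002 -0.002 -1.   ] q [-0.66  0.14  0.31  1.67 -0.04  1.34  1.46] F [ 0.4 -0.8 -0.8] op 0.043
```

View pics/s9.png

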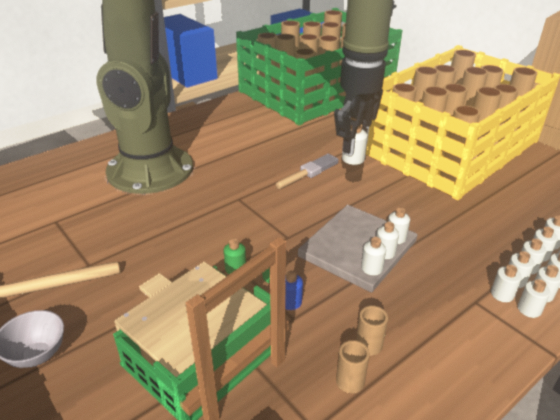

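View pics/w9.png

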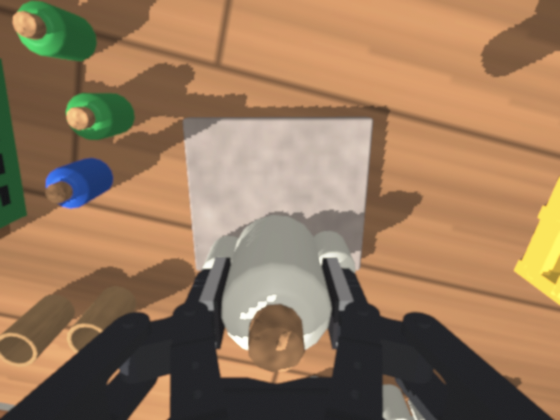

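Call:
{"name": "arm_command", "arguments": {
  "increments": [
    [[0,0,-0.02],0],
    [[0,0,-0.035],0],
    [[0,0,-0.035],0],
    [[0,0,-0.03],0],
    [[0,0,-0.02],0],
    [[0,0,-0.008],0],
    [[0,0,0],0],
    [[0,0,0],0]
  ]
}}

```text
clock: 9.68
ee_pos: [0.5364, 0.1896, 0.05]
tool_rot: [0.557, -0.435, -0.556, -0.437]
contact_force: [-0.1, -0.8, -1.0]
opening: 0.0433
```

```bash
python3 st.py scene:s10 wrist:w10
python3 - <<'E'
import cv2
a=cv2.imread("pics/s10.png")[130:310,270:470];cv2.imwrite("pics/s10c.png",cv2.resize(a,None,fx=3,fy=3,interpolation=2))
E
```

```text
t 9.68 p [0.5364 0.1896 0.05  ] jaw 1.8126 xax [ 0.002  0.001 -1.   ] q [-0.65  0.27  0.3   1.83 -0.09  1.05  1.5 ] F [-0.1 -0.8 -1. ] op 0.0433
```

View pics/s10c.png

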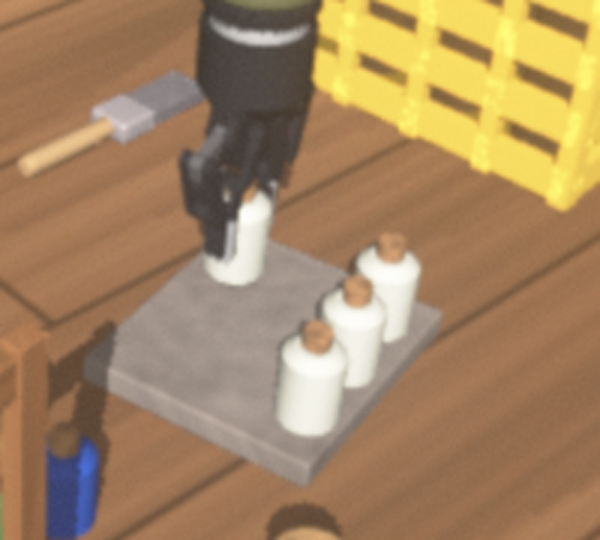

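View pics/w10.png

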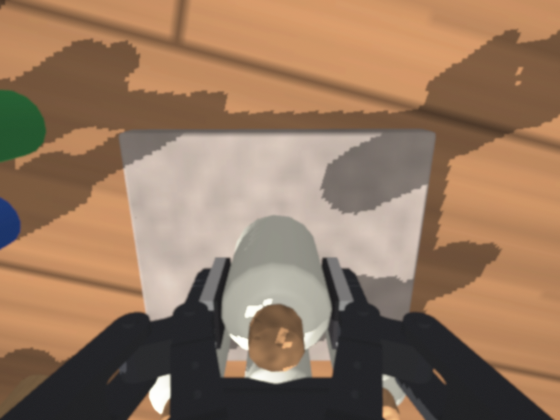

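Call:
{"name": "arm_command", "arguments": {
  "increments": [
    [[0,0,-0.005],0],
    [[0,0,-0.004],0],
    [[0,0,0],0],
    [[0,0,0],0]
  ]
}}

```text
clock: 10.28
ee_pos: [0.5356, 0.1895, 0.0399]
tool_rot: [-0.557, 0.436, 0.557, 0.436]
contact_force: [0.1, 0.3, -1.3]
opening: 0.0431
```

Call:
{"name": "arm_command", "arguments": {
  "increments": [
    [[0,0,-0.0015],0],
    [[0,0,0],0],
    [[0,0,0],0]
  ]
}}

```text
clock: 10.65
ee_pos: [0.5356, 0.1895, 0.0385]
tool_rot: [-0.557, 0.436, 0.557, 0.436]
contact_force: [0.4, -0.4, -0.8]
opening: 0.0434
```

Call:
{"name": "arm_command", "arguments": {
  "increments": [
    [[0,0,-0.001],0],
    [[0,0,0],0],
    [[0,0,0],0]
  ]
}}

```text
clock: 11.02
ee_pos: [0.5355, 0.1895, 0.0374]
tool_rot: [-0.557, 0.436, 0.557, 0.436]
contact_force: [0.3, 0.4, -1.7]
opening: 0.0432
```

```bash
python3 st.py scene:s11
python3 - <<'E'
import cv2
a=cv2.imread("pics/s11.png")[130:310,270:470];cv2.imwrite("pics/s11c.png",cv2.resize(a,None,fx=3,fy=3,interpolation=2))
E
```

```text
t 11.03 p [0.5355 0.1895 0.0374] jaw 1.813 xax [-0.  0. -1.] q [-0.64  0.28  0.3   1.84 -0.09  1.03  1.5 ] F [ 0.3  0.4 -1.7] op 0.0432
```

View pics/s11c.png

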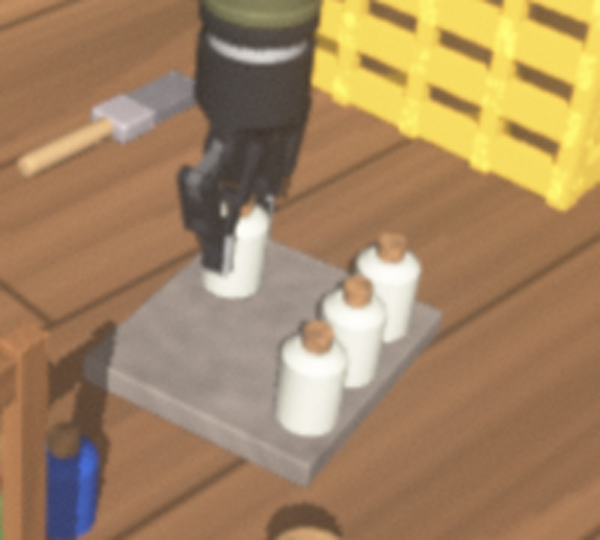

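Run:
```python
from h import *
for z in (.022,.026,.03):
  c=[proj("scene",[.5355+.022*np.cos(t),.1895+.022*np.sin(t),z]) for t in np.linspace(0,6.28,60)]
  print(z,max(c,key=lambda p:p[1]), ((np.array(max(c,key=lambda p:p[1]))-[270,130])*3).round())
# stock0 base check
```

```text
0.022 [348.18188542 241.70686522] [235. 335.]
0.026 [348.3345135 240.264374 ] [235. 331.]
0.03 [348.48781523 238.81551617] [235. 326.]
```

Call:
{"name": "arm_command", "arguments": {
  "increments": [
    [[0,0,-0.0015],0],
    [[0,0,0],0],
    [[0,0,0],0]
  ]
}}

```text
clock: 11.45
ee_pos: [0.5355, 0.1895, 0.0359]
tool_rot: [-0.557, 0.436, 0.557, 0.436]
contact_force: [-0.9, 0.9, -1.1]
opening: 0.043
```

```bash
python3 st.py scene:s12 top:t12
python3 - <<'E'
from h import *
im=cv2.imread("pics/s12.png"); tp=cv2.imread("pics/t12.png")
a=.2453;Q=np.array([[np.cos(a),-np.sin(a)],[np.sin(a),np.cos(a)]]);t=np.array([.5648,.1965])
def dot(I,cam,P,c):
    p=proj(cam,P);cv2.circle(I,tuple(int(round(v*16)) for v in p),16*1,c,-1,shift=4)
for I,cam in((im,"scene"),(tp,"top")):
    for m in [(.09,.1),(.09,-.1),(-.09,-.1),(-.09,.1)]: dot(I,cam,[*(t+Q@m),.022],(0,0,255))
    for w in [(.6066,.2662),(.6245,.2123),(.6399,.1563)]:
        dot(I,cam,[*w,.096],(255,0,255))
        for q in np.linspace(0,6.28,24): dot(I,cam,[w[0]+.022*np.cos(q),w[1]+.022*np.sin(q),.022],(255,0,0))
    for q in np.linspace(0,6.28,24): dot(I,cam,[.5355+.022*np.cos(q),.1895+.022*np.sin(q),.022],(0,255,255))
cv2.imwrite("pics/s12c.png",cv2.resize(im[130:310,270:470],None,fx=3,fy=3,interpolation=2))
cv2.imwrite("pics/t12c.png",cv2.resize(tp[150:290,100:300],None,fx=3.5,fy=3.5,interpolation=2))
E
```

```text
t 11.45 p [0.5355 0.1895 0.0359] jaw 1.813 xax [-0.  0. -1.] q [-0.64  0.28  0.3   1.85 -0.1   1.03  1.5 ] F [-0.9  0.9 -1.1] op 0.043
```

View pics/s12c.png

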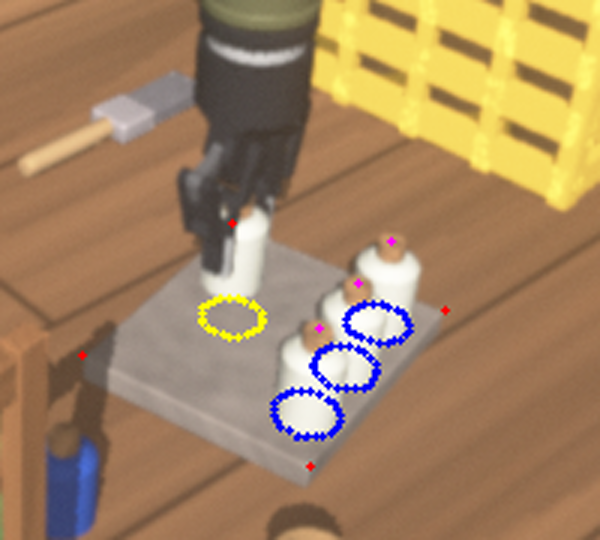

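View pics/t12c.png

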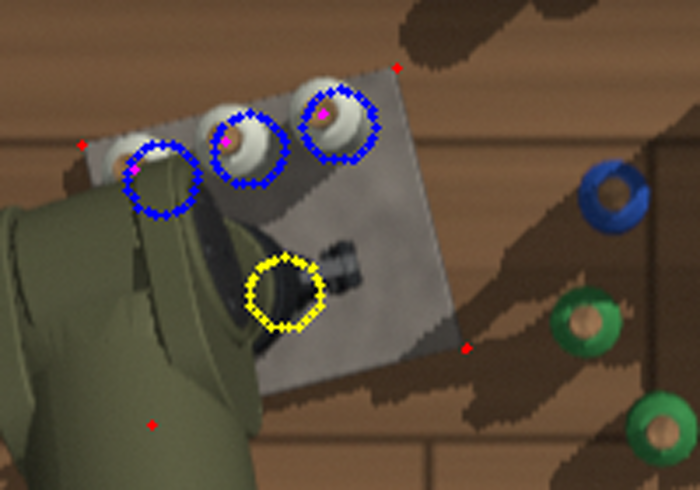

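My sum had a sign slip: the jar's bottom is at reported TCP z + 0.018, so it is still about 32 mm above the slab. I'll keep lowering.

Call:
{"name": "arm_command", "arguments": {
  "increments": [
    [[0,0,-0.01],0],
    [[0,0,-0.012],0],
    [[0,0,-0.006],0],
    [[0,0,0],0],
    [[0,0,0],0]
  ]
}}

```text
clock: 12.18
ee_pos: [0.5358, 0.1896, 0.0081]
tool_rot: [0.557, -0.436, -0.557, -0.436]
contact_force: [0.1, 0.0, -1.1]
opening: 0.0431
```

```bash
python3 st.py scene:s13
python3 - <<'E'
import cv2
a=cv2.imread("pics/s13.png")[130:310,270:470];cv2.imwrite("pics/s13c.png",cv2.resize(a,None,fx=3,fy=3,interpolation=2))
E
```

```text
t 12.18 p [0.5358 0.1896 0.0081] jaw 1.8129 xax [ 0.  0. -1.] q [-0.64  0.32  0.29  1.87 -0.11  0.97  1.51] F [ 0.1  0.  -1.1] op 0.0431
```

View pics/s13c.png

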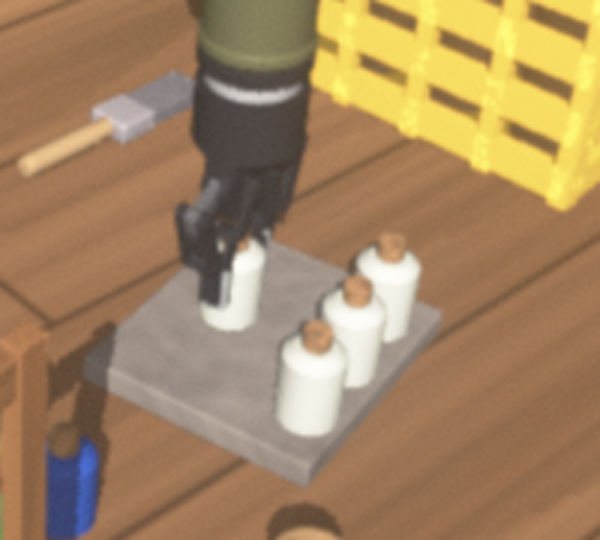

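Call:
{"name": "arm_command", "arguments": {
  "increments": [
    [[0,0,-0.002],0],
    [[0,0,-0.001],0],
    [[0,0,0],0]
  ]
}}

```text
clock: 12.6
ee_pos: [0.5355, 0.1896, 0.0049]
tool_rot: [-0.557, 0.436, 0.557, 0.436]
contact_force: [0.0, -0.4, -2.0]
opening: 0.0433
```

Call:
{"name": "arm_command", "arguments": {
  "increments": [
    [[0,0,-0.001],0],
    [[0,0,0],0]
  ]
}}

```text
clock: 12.85
ee_pos: [0.5357, 0.1896, 0.0044]
tool_rot: [-0.557, 0.436, 0.557, 0.436]
contact_force: [-0.8, -0.3, 2.2]
opening: 0.0428
```

Call:
{"name": "arm_command", "arguments": {
  "increments": [
    [[0,0,-0.001],0],
    [[0,0,0],0]
  ]
}}

```text
clock: 13.1
ee_pos: [0.5357, 0.1896, 0.0043]
tool_rot: [-0.557, 0.436, 0.557, 0.436]
contact_force: [-3.5, -1.9, 9.2]
opening: 0.0431
```

Contact with the slab at the expected height. Releasing.

Call:
{"name": "arm_command", "arguments": {
  "increments": [
    [[0,0,0.0007],0],
    [[0,0,0],0],
    [[0,0,0],0],
    [[0,0,0],0],
    [[0,0,0],0]
  ],
  "claw": 1
}}

```text
clock: 13.72
ee_pos: [0.5355, 0.1895, 0.0035]
tool_rot: [-0.557, 0.436, 0.557, 0.436]
contact_force: [-0.4, 1.2, 1.0]
opening: 0.0852
```

Call:
{"name": "arm_command", "arguments": {
  "increments": [
    [[0,0,0.01],0],
    [[0,0,0.03],0],
    [[0,0,0.04],0],
    [[0,0,0.04],0],
    [[0,0,0.03],0],
    [[0,0,0],0]
  ]
}}

```text
clock: 14.48
ee_pos: [0.5376, 0.1902, 0.1574]
tool_rot: [0.558, -0.434, -0.556, -0.438]
contact_force: [-0.2, 0.3, -0.2]
opening: 0.0855
```

```bash
python3 st.py scene:s14
python3 - <<'E'
import cv2
a=cv2.imread("pics/s14.png")[130:310,270:470];cv2.imwrite("pics/s14c.png",cv2.resize(a,None,fx=3,fy=3,interpolation=2))
E
```

```text
t 14.47 p [0.5376 0.1902 0.1574] jaw 1.8129 xax [ 0.006  0.003 -1.   ] q [-0.66  0.17  0.31  1.72 -0.05  1.26  1.47] F [-0.2  0.3 -0.2] op 0.0855
```

View pics/s14c.png

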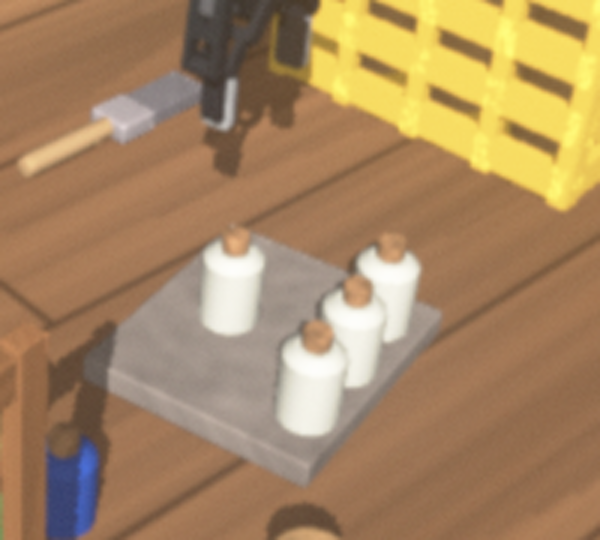

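Call:
{"name": "arm_command", "arguments": {
  "increments": [
    [[-0.0052,-0.035,0],-0.007],
    [[-0.0052,-0.035,0],-0.007],
    [[-0.0052,-0.035,0],-0.007],
    [[-0.0052,-0.035,0],-0.007],
    [[-0.0052,-0.035,0],-0.007],
    [[-0.0052,-0.035,0],-0.007],
    [[-0.0052,-0.035,0],-0.007],
    [[-0.0052,-0.035,0],-0.007],
    [[-0.0052,-0.035,0],-0.007],
    [[-0.0052,-0.035,0],-0.007],
    [[-0.0052,-0.035,0],-0.007],
    [[-0.0052,-0.035,0],-0.007]
  ]
}}

```text
clock: 16.02
ee_pos: [0.472, -0.2312, 0.1525]
tool_rot: [-0.537, 0.459, 0.539, 0.459]
contact_force: [0.7, -0.2, 0.5]
opening: 0.0854
```

Call:
{"name": "arm_command", "arguments": {
  "increments": [
    [[0,0,-0.03],0],
    [[0,0,-0.02],0],
    [[0,0,0],0],
    [[0,0,0],0]
  ]
}}

```text
clock: 16.52
ee_pos: [0.4732, -0.2305, 0.1039]
tool_rot: [0.538, -0.459, -0.538, -0.459]
contact_force: [0.2, -0.2, 0.2]
opening: 0.0853
```

```bash
python3 st.py wrist:w15 scene:s15
python3 - <<'E'
import cv2
a=cv2.imread("pics/s15.png")[150:400,60:310];cv2.imwrite("pics/s15c.png",cv2.resize(a,None,fx=2.4,fy=2.4,interpolation=2))
E
```

```text
t 16.52 p [ 0.4732 -0.2305  0.1039] jaw 1.7291 xax [-0. -0. -1.] q [-0.22  0.14  0.67  1.89 -0.09  1.15  2.22] F [ 0.2 -0.2  0.2] op 0.0853
```

View pics/w15.png

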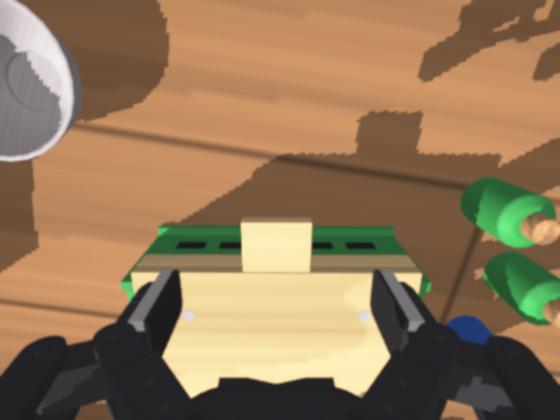

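View pics/s15c.png

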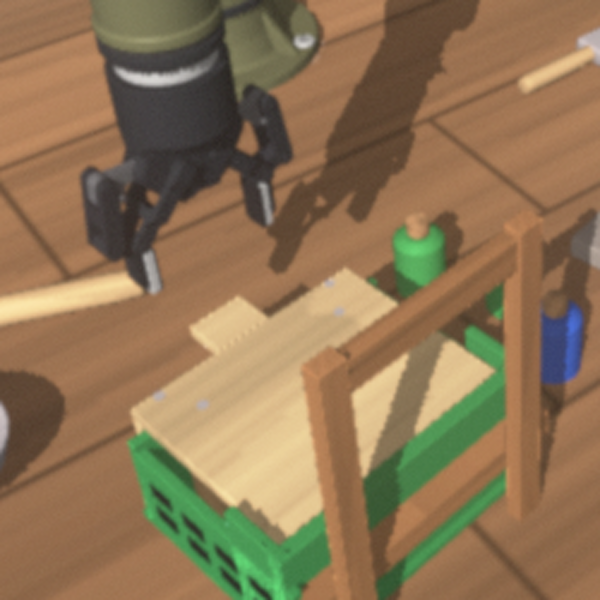

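Run:
```python
from h import *
from workcell import vision,monitor
d=vision.get_image("wrist");C["w"]=(np.array(d["mtx"]),np.array(d["pose"]));o=monitor.get_obs()["ee_pos"];print(o)
print("axis at z.095",proj("w",[.4732,-.2305,.095]))
for x,y in((-.13,.022),(-.13,-.022),(-.095,.022),(-.095,-.022),(-.095,.095),(-.095,-.095)):
    a=.16;print((x,y),proj("w",[.5937+x*np.cos(a)-y*np.sin(a),-.2107+x*np.sin(a)+y*np.cos(a),.095]))
e=cv2.resize(d["frame"][200:300,110:450],None,fx=2.3,fy=2.3,interpolation=2);cv2.imwrite("pics/w16c.png",e)
```

```text
[ 0.47378897 -0.2305558   0.10449638]
axis at z.095 [275.86964142 232.01705561]
(-0.13, 0.022) [312.08365925 220.22478483]
(-0.13, -0.022) [240.76335212 220.29836739]
(-0.095, 0.022) [310.2328278  270.28630148]
(-0.095, -0.022) [242.6519519  270.35833505]
(-0.095, 0.095) [422.34189406 270.16680588]
(-0.095, -0.095) [130.51538178 270.47785996]
```

View pics/w16c.png

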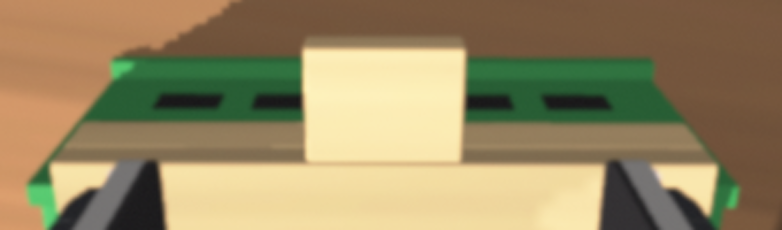

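Call:
{"name": "arm_command", "arguments": {
  "increments": [
    [[0,0,-0.025],0],
    [[0,0,-0.025],0],
    [[0,0,-0.018],0],
    [[0,0,0],0],
    [[0,0,0],0]
  ]
}}

```text
clock: 17.3
ee_pos: [0.4738, -0.2308, 0.0365]
tool_rot: [0.538, -0.459, -0.538, -0.459]
contact_force: [-0.0, 0.4, 0.0]
opening: 0.0853
```

```bash
python3 st.py wrist:w17 scene:s17
python3 - <<'E'
import cv2
a=cv2.imread("pics/s17.png")[190:350,60:260];cv2.imwrite("pics/s17c.png",cv2.resize(a,None,fx=3.5,fy=3.5,interpolation=2))
E
```

```text
t 17.3 p [ 0.4738 -0.2308  0.0365] jaw 1.729 xax [ 0.001 -0.    -1.   ] q [-0.19  0.23  0.66  1.96 -0.16  1.01  2.27] F [-0.   0.4  0. ] op 0.0853
```

View pics/w17.png

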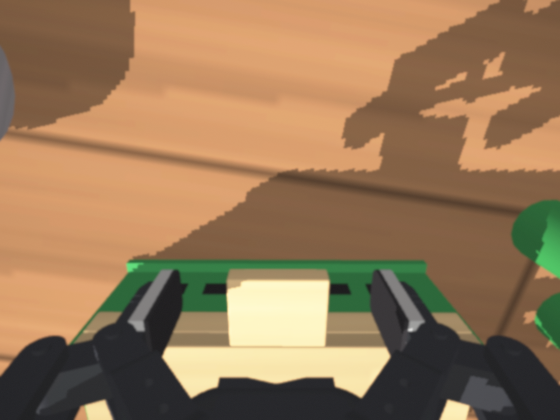

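View pics/s17c.png

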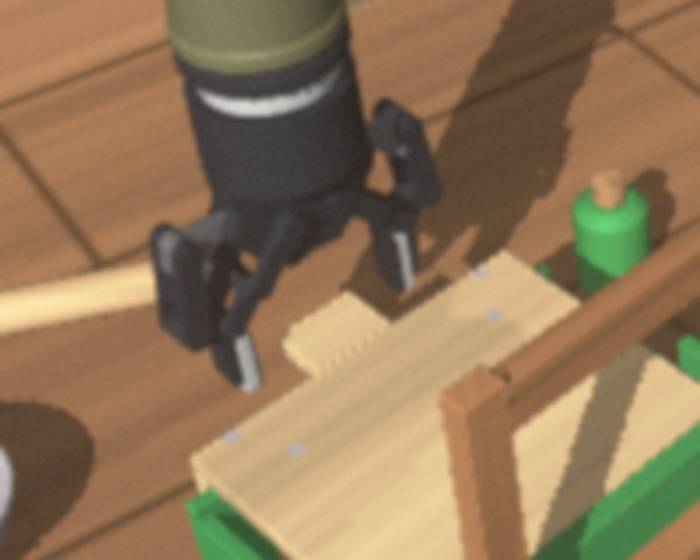

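Run:
```python
from h import *
a=.16;Q=np.array([[np.cos(a),-np.sin(a)],[np.sin(a),np.cos(a)]])
for z in (.075,.08,.085,.09,.095,.1):
  print(z,[((proj("scene",[*(np.array([.5937,-.2107])+Q@[-.110,s]),z])-[60,190])*3.5).round() for s in (-.045,.045)])
```

```text
0.075 [array([269., 409.]), array([415., 312.])]
0.08 [array([267., 401.]), array([413., 305.])]
0.085 [array([265., 394.]), array([412., 298.])]
0.09 [array([264., 387.]), array([411., 290.])]
0.095 [array([262., 380.]), array([410., 283.])]
0.1 [array([260., 372.]), array([409., 276.])]
```

Call:
{"name": "arm_command", "arguments": {
  "increments": [
    [[0,0,-0.011],0],
    [[0,0,0],0]
  ]
}}

```text
clock: 17.65
ee_pos: [0.4724, -0.2301, 0.0238]
tool_rot: [-0.537, 0.459, 0.539, 0.459]
contact_force: [-1.2, 0.5, 0.5]
opening: 0.0852
```

Call:
{"name": "arm_command", "arguments": {
  "increments": [
    [[0,0,0],0],
    [[0,0,0],0],
    [[0,0,0],0],
    [[0,0,0],0],
    [[0,0,0],0],
    [[0,0,0],0]
  ],
  "claw": 0.3,
  "newtons": 30
}}

```text
clock: 18.4
ee_pos: [0.4733, -0.2304, 0.0249]
tool_rot: [0.538, -0.459, -0.538, -0.459]
contact_force: [-1.3, 0.6, 4.5]
opening: 0.0435
```

```bash
python3 st.py wrist:w18 scene:s18
python3 - <<'E'
import cv2
a=cv2.imread("pics/s18.png")[190:350,60:260];cv2.imwrite("pics/s18c.png",cv2.resize(a,None,fx=3.5,fy=3.5,interpolation=2))
E
```

```text
t 18.4 p [ 0.4733 -0.2304  0.0249] jaw 1.729 xax [ 0.  0. -1.] q [-0.19  0.24  0.66  1.97 -0.18  0.99  2.29] F [-1.3  0.6  4.5] op 0.0435
```

View pics/w18.png

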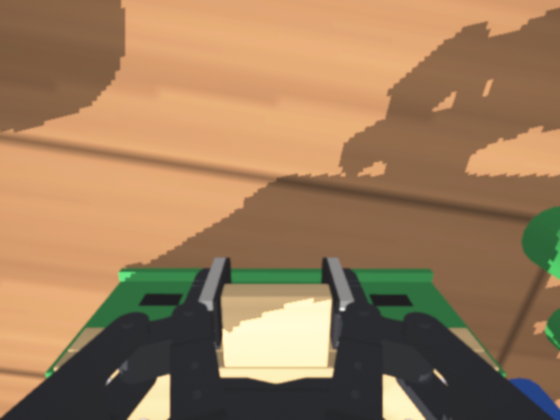

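View pics/s18c.png

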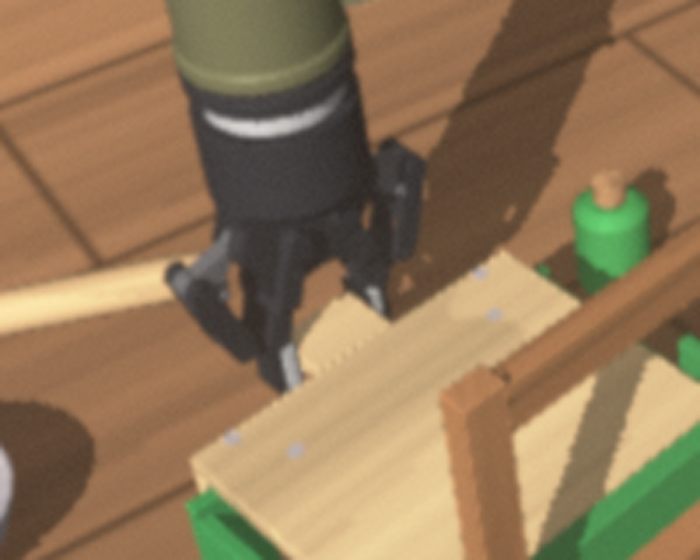

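Run:
```python
import numpy as np
def P(d):
    t=np.radians(d); s=max(0,10*np.sin(t)-6)
    if d>90: f=np.radians(d-90); s=max(s,10/np.cos(f)+20*np.tan(f)-6)
    x=186*(1-np.cos(t))+5*np.sin(t)-s; z=186*np.sin(t)-5*(1-np.cos(t)); return np.array([x*.987,x*.159,z])
for d in range(0,100,5): print(d,d+5,(P(d+5)-P(d)).round(1),P(d+5).round(1))
```

```text
0 5 [ 1.1  0.2 16.2] [ 1.1  0.2 16.2]
5 10 [ 2.5  0.4 16. ] [ 3.6  0.6 32.2]
10 15 [ 3.9  0.6 15.7] [ 7.5  1.2 48. ]
15 20 [ 5.2  0.8 15.3] [12.8  2.1 63.3]
20 25 [ 6.5  1.1 14.8] [19.3  3.1 78.1]
25 30 [ 7.8  1.3 14.2] [27.1  4.4 92.3]
30 35 [ 9.   1.4 13.5] [ 36.    5.8 105.8]
35 40 [ 9.7  1.6 12.6] [ 45.7   7.4 118.4]
40 45 [10.5  1.7 11.7] [ 56.2   9.1 130.1]
45 50 [11.5  1.9 10.6] [ 67.7  10.9 140.7]
50 55 [12.4  2.   9.5] [ 80.2  12.9 150.2]
55 60 [13.3  2.1  8.4] [ 93.4  15.1 158.6]
60 65 [14.   2.3  7.1] [107.4  17.3 165.7]
65 70 [14.6  2.4  5.8] [122.1  19.7 171.5]
70 75 [15.1  2.4  4.5] [137.2  22.1 176. ]
75 80 [15.5  2.5  3.1] [152.8  24.6 179. ]
80 85 [15.8  2.5  1.7] [168.6  27.2 180.7]
85 90 [16.   2.6  0.3] [184.6  29.7 181. ]
90 95 [14.2  2.3 -1.1] [198.8  32.  179.9]
95 100 [14.   2.2 -2.6] [212.7  34.3 177.3]
```

Call:
{"name": "arm_command", "arguments": {
  "increments": [
    [[0.0003,0,0.005],0],
    [[0.0008,0.0002,0.011],0],
    [[0.0025,0.0004,0.016],0],
    [[0,0,0],0],
    [[0,0,0],0]
  ]
}}

```text
clock: 19.12
ee_pos: [0.4771, -0.2299, 0.0569]
tool_rot: [0.538, -0.459, -0.538, -0.459]
contact_force: [0.3, 0.8, -3.2]
opening: 0.0438
```

```bash
python3 st.py scene:s19
python3 - <<'E'
import cv2
a=cv2.imread("pics/s19.png")[190:400,60:310];cv2.imwrite("pics/s19c.png",cv2.resize(a,None,fx=2.8,fy=2.8,interpolation=2))
E
```

```text
t 19.12 p [ 0.4771 -0.2299  0.0569] jaw 1.7288 xax [ 0.001  0.    -1.   ] q [-0.2   0.2   0.67  1.93 -0.15  1.05  2.26] F [ 0.3  0.8 -3.2] op 0.0438
```

View pics/s19c.png

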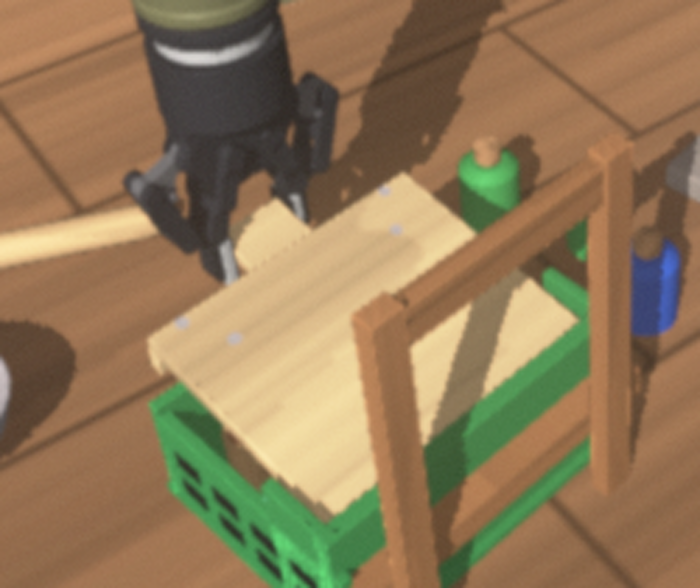

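The cover is turning cleanly and the hook is clear of the front wall. I'll carry on along the arc.

Call:
{"name": "arm_command", "arguments": {
  "increments": [
    [[0.0039,0.0006,0.0157],0],
    [[0.0052,0.0008,0.0153],0],
    [[0.0065,0.0011,0.0148],0],
    [[0.0078,0.0013,0.0142],0],
    [[0.009,0.0014,0.0135],0],
    [[0.0097,0.0016,0.0126],0],
    [[0.0105,0.0017,0.0117],0],
    [[0,0,0],0]
  ]
}}

```text
clock: 20.18
ee_pos: [0.5296, -0.2217, 0.1563]
tool_rot: [0.538, -0.459, -0.538, -0.459]
contact_force: [-5.7, 0.6, 2.3]
opening: 0.0434
```

```bash
python3 st.py scene:s20
python3 - <<'E'
import cv2
a=cv2.imread("pics/s20.png")[150:400,60:310];cv2.imwrite("pics/s20c.png",cv2.resize(a,None,fx=2.4,fy=2.4,interpolation=2))
E
```

```text
t 20.18 p [ 0.5296 -0.2217  0.1563] jaw 1.7293 xax [-0. -0. -1.] q [-0.23  0.2   0.66  1.72 -0.13  1.27  2.19] F [-5.7  0.6  2.3] op 0.0434
```

View pics/s20c.png

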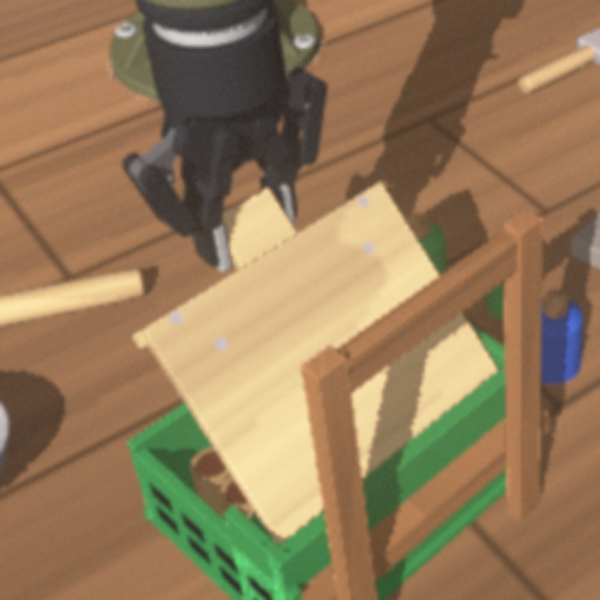

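Call:
{"name": "arm_command", "arguments": {
  "increments": [
    [[0.0115,0.0019,0.0108],0],
    [[0.0124,0.002,0.0097],0],
    [[0.0133,0.0021,0.0085],0],
    [[0.014,0.0023,0.0072],0],
    [[0.0146,0.0024,0.0058],0],
    [[0,0,0],0]
  ]
}}

```text
clock: 20.98
ee_pos: [0.5967, -0.2109, 0.1976]
tool_rot: [0.539, -0.459, -0.537, -0.459]
contact_force: [-0.9, -0.7, 0.9]
opening: 0.0434
```

```bash
python3 st.py scene:s21
python3 - <<'E'
import cv2
a=cv2.imread("pics/s21.png")[120:400,60:310];cv2.imwrite("pics/s21c.png",cv2.resize(a,None,fx=2.1,fy=2.1,interpolation=2))
E
```

```text
t 20.98 p [ 0.5967 -0.2109  0.1976] jaw 1.7297 xax [ 0.002 -0.001 -1.   ] q [-0.22  0.32  0.65  1.51 -0.19  1.37  2.17] F [-0.9 -0.7  0.9] op 0.0434
```

View pics/s21c.png

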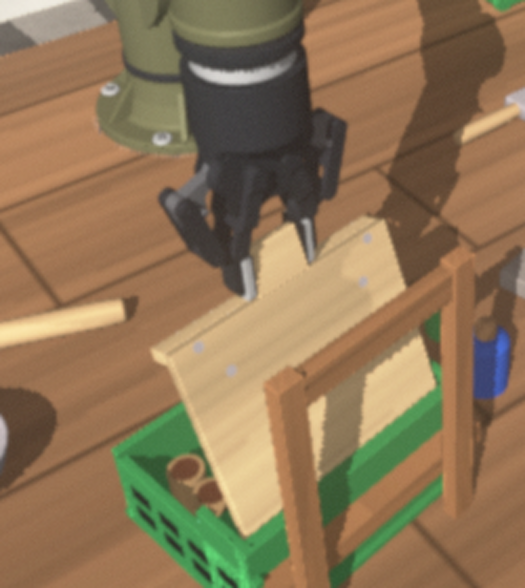

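Call:
{"name": "arm_command", "arguments": {
  "increments": [
    [[0.0151,0.0024,0.0045],0],
    [[0.0155,0.0025,0.0031],0],
    [[0.0158,0.0025,0.0017],0],
    [[0.016,0.0026,0.0003],0],
    [[0,0,0],0],
    [[0,0,0],0]
  ]
}}

```text
clock: 21.78
ee_pos: [0.6579, -0.2013, 0.2067]
tool_rot: [0.539, -0.459, -0.537, -0.46]
contact_force: [1.3, -2.4, 0.7]
opening: 0.0435
```

```bash
python3 st.py scene:s22 wrist:w22
python3 - <<'E'
import cv2
a=cv2.imread("pics/s22.png")[120:400,60:310];cv2.imwrite("pics/s22c.png",cv2.resize(a,None,fx=2.1,fy=2.1,interpolation=2))
E
```

```text
t 21.77 p [ 0.6579 -0.2013  0.2067] jaw 1.7285 xax [ 0.003 -0.    -1.   ] q [-0.19  0.44  0.63  1.35 -0.26  1.43  2.16] F [ 1.3 -2.4  0.7] op 0.0435
```

View pics/s22c.png

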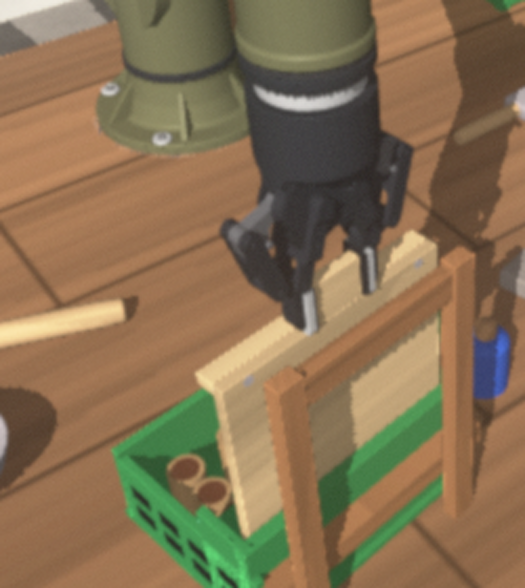

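View pics/w22.png

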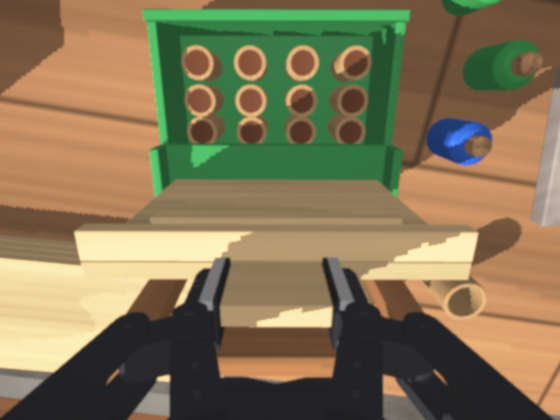

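Call:
{"name": "arm_command", "arguments": {
  "increments": [
    [[0.012,0.0019,-0.0006],0],
    [[0.008,0.0013,-0.001],0],
    [[0,0,0],0],
    [[0,0,0],0]
  ]
}}

```text
clock: 22.38
ee_pos: [0.6786, -0.198, 0.2055]
tool_rot: [0.539, -0.459, -0.537, -0.459]
contact_force: [-1.0, -3.2, 4.0]
opening: 0.0434
```

```bash
python3 st.py scene:s23 wrist:w23
python3 - <<'E'
import cv2
a=cv2.imread("pics/s23.png")[120:400,60:310];cv2.imwrite("pics/s23c.png",cv2.resize(a,None,fx=2.1,fy=2.1,interpolation=2))
E
```

```text
t 22.38 p [ 0.6786 -0.198   0.2055] jaw 1.729 xax [ 0.002 -0.001 -1.   ] q [-0.17  0.49  0.62  1.29 -0.28  1.45  2.15] F [-1.  -3.2  4. ] op 0.0434
```

View pics/s23c.png

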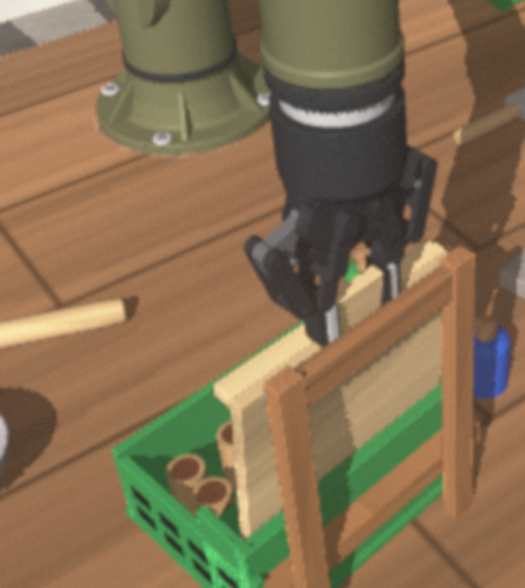

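View pics/w23.png

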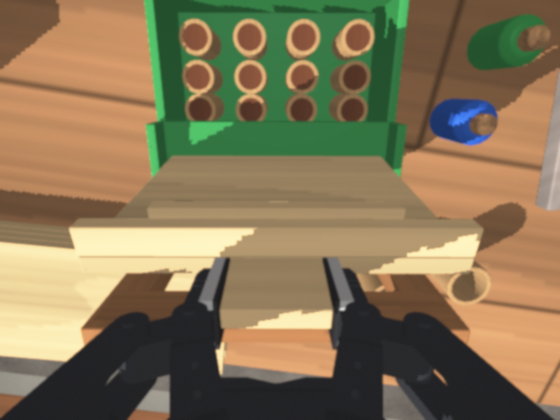

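Call:
{"name": "arm_command", "arguments": {
  "increments": [
    [[0,0,0],0],
    [[0,0,0],0],
    [[0,0,0],0],
    [[0,0,0],0],
    [[0,0,0],0],
    [[0,0,0],0]
  ],
  "claw": 0.8
}}

```text
clock: 23.22
ee_pos: [0.6776, -0.1974, 0.2045]
tool_rot: [-0.538, 0.459, 0.538, 0.459]
contact_force: [0.2, -0.3, -0.9]
opening: 0.0682
```

```bash
python3 st.py scene:s24 wrist:w24
python3 - <<'E'
import cv2
a=cv2.imread("pics/s24.png")[120:400,60:310];cv2.imwrite("pics/s24c.png",cv2.resize(a,None,fx=2.1,fy=2.1,interpolation=2))
E
```

```text
t 23.23 p [ 0.6776 -0.1974  0.2045] jaw 1.729 xax [ 0.  0. -1.] q [-0.17  0.49  0.62  1.29 -0.28  1.45  2.15] F [ 0.2 -0.3 -0.9] op 0.0682
```

View pics/s24c.png

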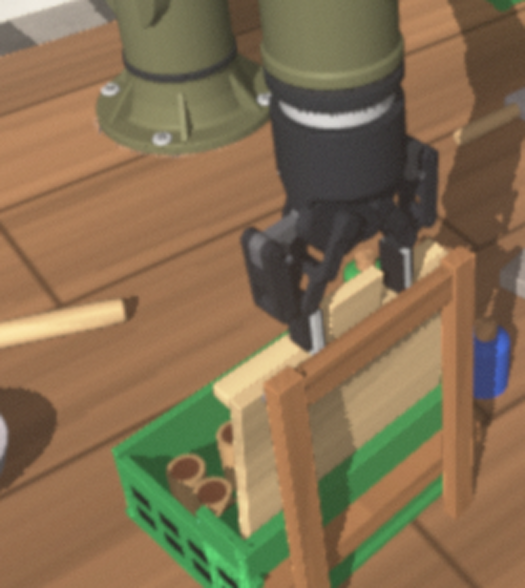

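View pics/w24.png

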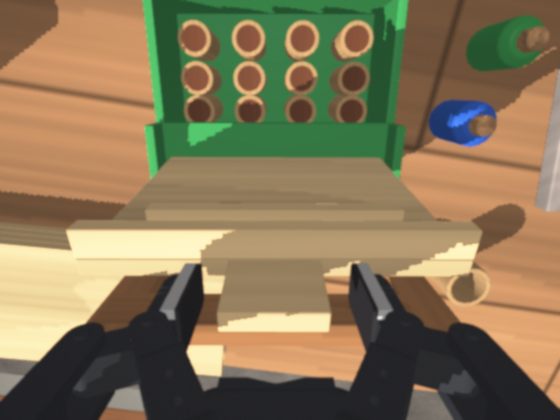

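Run:
```python
from h import *
from workcell import vision
d=vision.get_image("wrist");C["w"]=(np.array(d["mtx"]),np.array(d["pose"]))
s=vision.get_image("scene")["frame"]
cv2.imwrite("pics/w25c.png",cv2.resize(d["frame"][190:360,50:500],None,fx=1.75,fy=1.75,interpolation=2))
cv2.imwrite("pics/s25c.png",cv2.resize(s[220:390,140:290],None,fx=3.5,fy=3.5,interpolation=2))
a=.16;Q=np.array([[np.cos(a),-np.sin(a)],[np.sin(a),np.cos(a)]])
def W(u,y,w,th,tx): # u along board from tail to front, w thickness
    t=np.radians(th); x=tx-u*np.cos(t)+w*np.sin(t); z=.085+u*np.sin(t)+w*np.cos(t)
    return [*(np.array([.5937,-.2107])+Q@[x,y]),z]
for th,tx in((90,.061),(94,.059),(97,.058),(100,.057),(104,.055)):
    print(th,"w tabend under/top",[proj("w",W(.195,0,w,th,tx)).round(0)for w in(0,.01)],"edgeR",[proj("w",W(.16,-.095,w,th,tx)).round(0)for w in(0,.01)],"scene L",[((proj("scene",W(u,-.095,w,th,tx))-[140,220])*3.5).round(0)for u,w in((.16,0),(.16,.01),(0,.01))])
```

```text
90 w tabend under/top [array([276., 267.]), array([276., 291.])] edgeR [array([ 69., 229.]), array([ 73., 249.])] scene L [array([ 79., 291.]), array([ 96., 305.]), array([147., 571.])]
94 w tabend under/top [array([276., 294.]), array([276., 315.])] edgeR [array([ 74., 247.]), array([ 79., 265.])] scene L [array([ 95., 305.]), array([113., 320.]), array([144., 569.])]
97 w tabend under/top [array([276., 313.]), array([276., 332.])] edgeR [array([ 78., 260.]), array([ 83., 277.])] scene L [array([108., 316.]), array([126., 333.]), array([142., 569.])]
100 w tabend under/top [array([276., 330.]), array([276., 347.])] edgeR [array([ 82., 272.]), array([ 88., 288.])] scene L [array([122., 329.]), array([140., 346.]), array([141., 568.])]
104 w tabend under/top [array([276., 348.]), array([276., 362.])] edgeR [array([ 88., 285.]), array([ 94., 299.])] scene L [array([138., 346.]), array([157., 365.]), array([138., 566.])]
```

View pics/w25c.png

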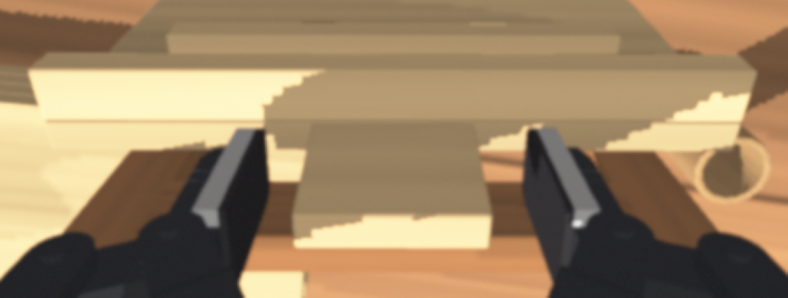

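View pics/s25c.png

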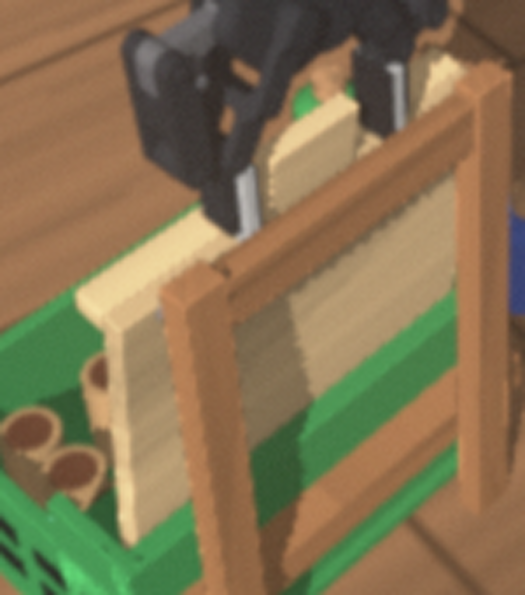

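The cover stands about 7° past upright and isn't moving yet. I'll open fully and lift straight off it.

Call:
{"name": "arm_command", "arguments": {
  "increments": [
    [[0,0,0.005],0],
    [[0,0,0.015],0],
    [[0,0,0.025],0],
    [[0,0,0.015],0],
    [[0,0,0],0],
    [[0,0,0],0]
  ],
  "claw": 0.8
}}

```text
clock: 24.18
ee_pos: [0.6773, -0.1973, 0.2637]
tool_rot: [-0.538, 0.459, 0.538, 0.459]
contact_force: [-0.8, -0.2, 0.1]
opening: 0.0681
```

```bash
python3 st.py scene:s26 wrist:w26
python3 - <<'E'
import cv2
a=cv2.imread("pics/s26.png")[220:390,140:290];cv2.imwrite("pics/s26c.png",cv2.resize(a,None,fx=3.5,fy=3.5,interpolation=2))
E
```

```text
t 24.18 p [ 0.6773 -0.1973  0.2637] jaw 1.7289 xax [-0.001  0.    -1.   ] q [-0.16  0.47  0.63  1.19 -0.27  1.56  2.14] F [-0.8 -0.2  0.1] op 0.0681
```

View pics/s26c.png

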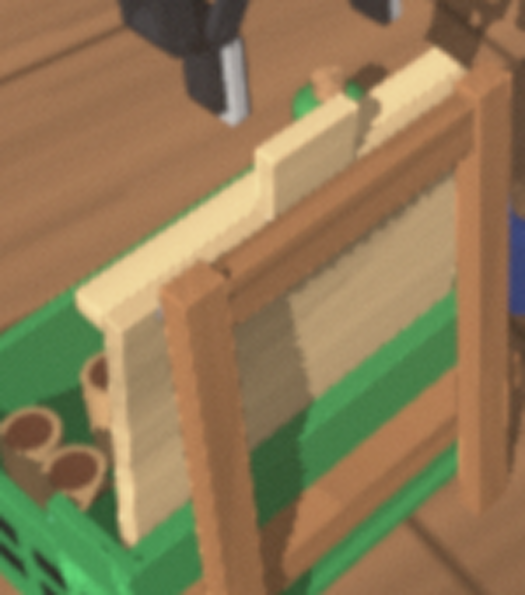

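View pics/w26.png

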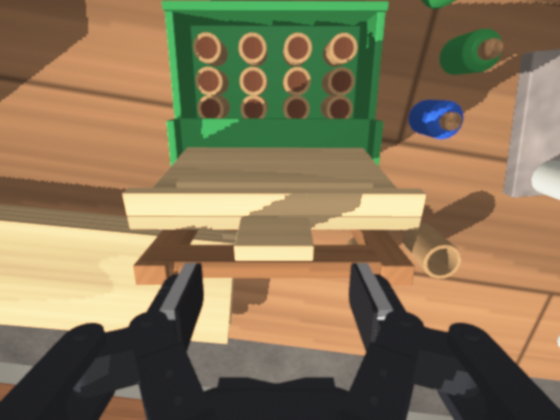

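Run:
```python
from h import *
from workcell import vision
d=vision.get_image("wrist");C["w"]=(np.array(d["mtx"]),np.array(d["pose"]))
cv2.imwrite("pics/w27c.png",cv2.resize(d["frame"][110:300,100:450],None,fx=2.2,fy=2.2,interpolation=2))
a=.16;Q=np.array([[np.cos(a),-np.sin(a)],[np.sin(a),np.cos(a)]])
cw=lambda x,y,z:[*(np.array([.5937,-.2107])+Q@[x,y]),z]
def W(u,y,w,th,tx):
    t=np.radians(th); return cw(tx-u*np.cos(t)+w*np.sin(t),y,.085+u*np.sin(t)+w*np.cos(t))
f=lambda P:((proj("w",P)-[100,110])*2.2).round(0)
print("bar front top",f(cw(.101,0,.263)),"fence front top",f(cw(.071,0,.105)),"post",f(cw(.101,-.085,.268)),f(cw(.101,.085,.268)),"frontwall",f(cw(-.08,0,.085)))
for th,tx in((92,.06),(95,.059),(97,.058),(100,.057),(103,.056)):
    print(th,"tab end",[f(W(.195,0,w,th,tx))[1] for w in(0,.01)],"edge: strip,top",[f(W(.16,.095,w,th,tx)) for w in(-.016,0,.01)])
```

```text
bar front top [386. 338.] fence front top [386. 118.] post [ 74. 347.] [697. 346.] frontwall [ 385. -238.]
92 tab end [np.float64(246.0), np.float64(283.0)] edge: strip,top [array([725., 143.]), array([716., 197.]), array([711., 229.])]
95 tab end [np.float64(280.0), np.float64(315.0)] edge: strip,top [array([722., 169.]), array([712., 220.]), array([706., 251.])]
97 tab end [np.float64(300.0), np.float64(333.0)] edge: strip,top [array([720., 184.]), array([709., 234.]), array([702., 264.])]
100 tab end [np.float64(329.0), np.float64(360.0)] edge: strip,top [array([715., 209.]), array([704., 256.]), array([697., 283.])]
103 tab end [np.float64(356.0), np.float64(384.0)] edge: strip,top [array([710., 232.]), array([698., 275.]), array([691., 301.])]
```

View pics/w27c.png

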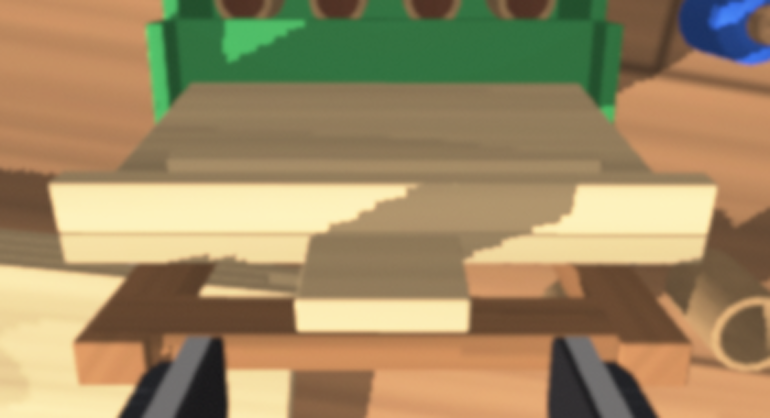

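It is wedged between fence and ledge at about 7° of lean, not yet against the backrest. I'll back off, shut the fingers and nudge the tab from the robot's side.

Call:
{"name": "arm_command", "arguments": {
  "increments": [
    [[0,0,0.01],0],
    [[-0.018,-0.0029,0],0],
    [[-0.018,-0.0029,0],0],
    [[-0.018,-0.0029,0],0],
    [[0,0,0],0],
    [[0,0,-0.02],0],
    [[0,0,-0.03],0],
    [[0,0,0],0],
    [[0,0,0],0]
  ],
  "claw": 0,
  "newtons": 20
}}

```text
clock: 25.45
ee_pos: [0.6245, -0.2062, 0.2256]
tool_rot: [0.539, -0.459, -0.538, -0.459]
contact_force: [-0.7, 0.7, 0.9]
opening: -0.0003
```

```bash
python3 st.py scene:s28 wrist:w28
python3 - <<'E'
import cv2
a=cv2.imread("pics/s28.png")[180:390,110:310];cv2.imwrite("pics/s28c.png",cv2.resize(a,None,fx=2.8,fy=2.8,interpolation=2))
E
```

```text
t 25.45 p [ 0.6245 -0.2062  0.2256] jaw 1.7294 xax [ 0.001 -0.    -1.   ] q [-0.2   0.37  0.64  1.4  -0.22  1.44  2.16] F [-0.7  0.7  0.9] op -0.0003
```

View pics/s28c.png

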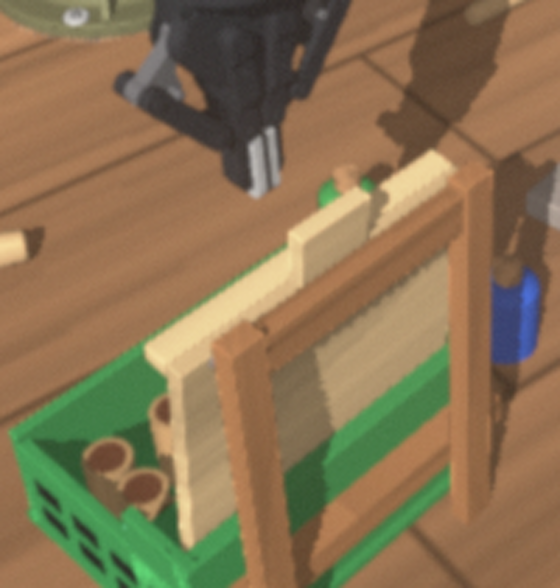

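View pics/w28.png

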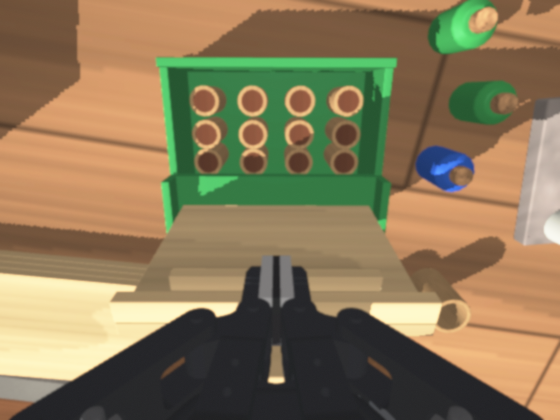

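Run:
```python
from h import *
for z in (.25,.26,.27,.28): print(z,((proj("scene",[.6245+.011,-.2062+.002,z])-[110,180])*2.8).round(0))
```

```text
0.25 [275. 215.]
0.26 [274. 200.]
0.27 [272. 184.]
0.28 [270. 169.]
```

Call:
{"name": "arm_command", "arguments": {
  "increments": [
    [[0.0099,0.0016,-0.006],0],
    [[0.0118,0.0019,0],0],
    [[0.0079,0.0013,0],0],
    [[0.004,0.0006,0],0],
    [[0.003,0.0005,0],0],
    [[0.003,0.0005,0],0],
    [[0,0,0],0]
  ]
}}

```text
clock: 26.42
ee_pos: [0.6632, -0.1997, 0.2185]
tool_rot: [-0.538, 0.459, 0.538, 0.459]
contact_force: [-0.1, -0.4, -0.1]
opening: 0.0001
```

Call:
{"name": "arm_command", "arguments": {
  "increments": [
    [[0.002,0.0003,0],0],
    [[0.002,0.0003,0],0],
    [[0.002,0.0003,0],0],
    [[0,0,0],0]
  ]
}}

```text
clock: 26.92
ee_pos: [0.6693, -0.1987, 0.2184]
tool_rot: [-0.538, 0.459, 0.538, 0.459]
contact_force: [0.1, 0.1, 0.2]
opening: -0.0
```

```bash
python3 st.py scene:s29 wrist:w29
python3 - <<'E'
import cv2
a=cv2.imread("pics/s29.png")[180:390,110:310];cv2.imwrite("pics/s29c.png",cv2.resize(a,None,fx=2.8,fy=2.8,interpolation=2))
E
```

```text
t 26.93 p [ 0.6693 -0.1987  0.2184] jaw 1.7292 xax [ 0.  0. -1.] q [-0.18  0.46  0.63  1.3  -0.27  1.47  2.15] F [0.1 0.1 0.2] op -0.0
```

View pics/s29c.png

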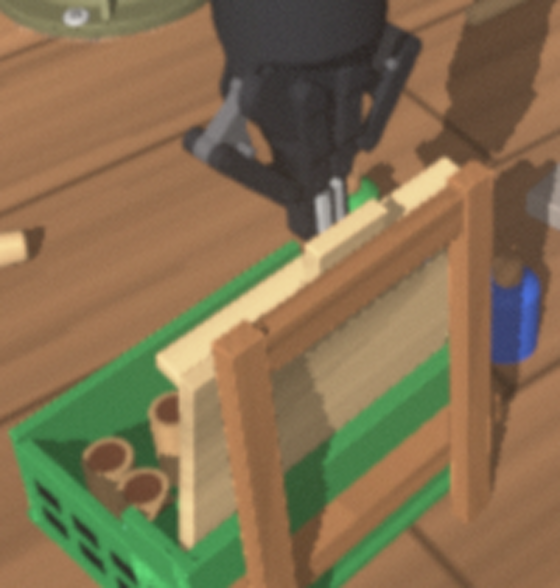

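View pics/w29.png

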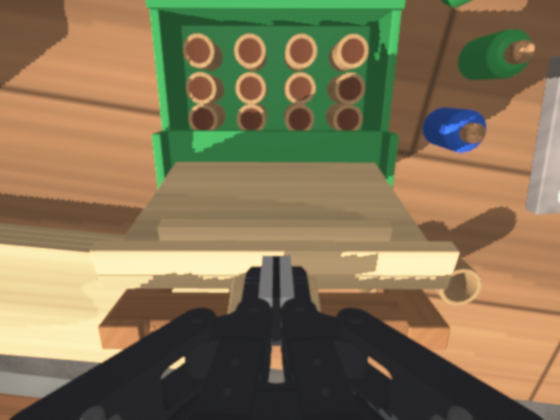

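Call:
{"name": "arm_command", "arguments": {
  "increments": [
    [[0.002,0.0003,0],0],
    [[0.002,0.0003,0],0],
    [[0.002,0.0003,0],0],
    [[0,0,0],0],
    [[0,0,0],0]
  ]
}}

```text
clock: 27.65
ee_pos: [0.6711, -0.1987, 0.2184]
tool_rot: [-0.535, 0.461, 0.54, 0.458]
contact_force: [-11.0, 1.1, 3.8]
opening: -0.0001
```

```bash
cat > ang.py <<'E'
from h import *
from workcell import vision
import sys
d=vision.get_image("wrist");C["w"]=(np.array(d["mtx"]),np.array(d["pose"]))
cv2.imwrite(f"pics/{sys.argv[1]}.png",cv2.resize(d["frame"][160:330,80:480],None,fx=2,fy=2,interpolation=2))
a=.16;Q=np.array([[np.cos(a),-np.sin(a)],[np.sin(a),np.cos(a)]])
cw=lambda x,y,z:[*(np.array([.5937,-.2107])+Q@[x,y]),z]
def W(u,y,w,th,tx):
    t=np.radians(th); return cw(tx-u*np.cos(t)+w*np.sin(t),y,.085+u*np.sin(t)+w*np.cos(t))
f=lambda P:((proj("w",P)-[80,160])*2).round(0).astype(int).tolist()
for th,tx in((95,.059),(97,.058),(99,.0573),(101,.057),(103,.0565),(105,.056)):
    print(th,"tab end",[f(W(.195,0,w,th,tx))[1] for w in(0,.01)],"edge",[f(W(.16,.095,w,th,tx)) for w in(-.016,0,.01)])
E
python3 ang.py w30c; python3 st.py scene:s30
```

```text
95 tab end [267, 305] edge [[773, 124], [759, 179], [751, 212]]
97 tab end [289, 324] edge [[770, 141], [755, 194], [746, 225]]
99 tab end [310, 342] edge [[766, 158], [750, 209], [741, 238]]
101 tab end [331, 361] edge [[761, 176], [745, 224], [736, 252]]
103 tab end [349, 377] edge [[757, 193], [740, 238], [731, 264]]
105 tab end [366, 391] edge [[752, 209], [735, 251], [725, 276]]
t 27.7 p [ 0.6711 -0.1987  0.2184] jaw 1.7271 xax [-0.008  0.001 -1.   ] q [-0.17  0.48  0.63  1.28 -0.27  1.48  2.15] F [-10.3   0.7   3.7] op 0.0002
```

View pics/w30c.png

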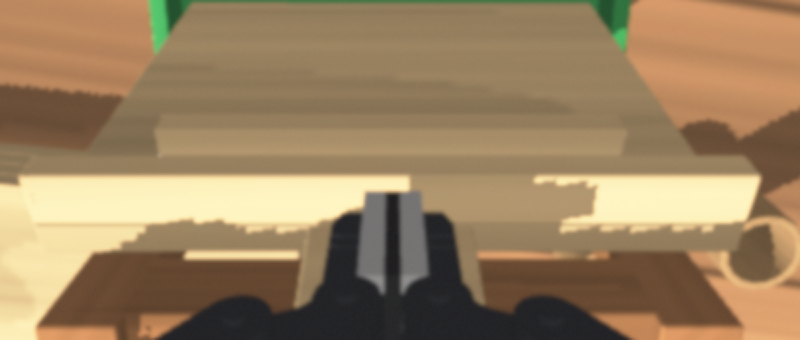

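The lean is now about 11°, with an 11 N reaction: it's against the backrest. I'll withdraw and check that it stays.

Call:
{"name": "arm_command", "arguments": {
  "increments": [
    [[-0.006,-0.001,0],0],
    [[-0.016,-0.0026,0],0],
    [[-0.025,-0.004,0.01],0],
    [[-0.025,-0.004,0.03],0],
    [[-0.025,-0.004,0.03],0],
    [[0,0,0],0],
    [[0,0,0],0]
  ]
}}

```text
clock: 28.62
ee_pos: [0.5787, -0.2128, 0.2879]
tool_rot: [0.538, -0.458, -0.538, -0.459]
contact_force: [-0.3, -0.4, -0.3]
opening: -0.0002
```

```bash
python3 ang.py w31c; python3 st.py scene:s31 top:t31
python3 - <<'E'
import cv2
a=cv2.imread("pics/s31.png")[180:390,110:310];cv2.imwrite("pics/s31c.png",cv2.resize(a,None,fx=2.8,fy=2.8,interpolation=2))
E
```

```text
95 tab end [382, 402] edge [[631, 280], [625, 312], [622, 331]]
97 tab end [393, 412] edge [[630, 290], [624, 320], [620, 338]]
99 tab end [405, 422] edge [[628, 300], [622, 329], [618, 346]]
101 tab end [416, 432] edge [[626, 310], [620, 338], [615, 354]]
103 tab end [426, 441] edge [[624, 320], [617, 345], [613, 361]]
105 tab end [435, 449] edge [[622, 329], [615, 353], [611, 367]]
t 28.68 p [ 0.5786 -0.2125  0.2872] jaw 1.7303 xax [-0.001  0.001 -1.   ] q [-0.23  0.25  0.67  1.41 -0.16  1.54  2.16] F [ 0.1 -0.4  1. ] op -0.0001
```

View pics/w31c.png

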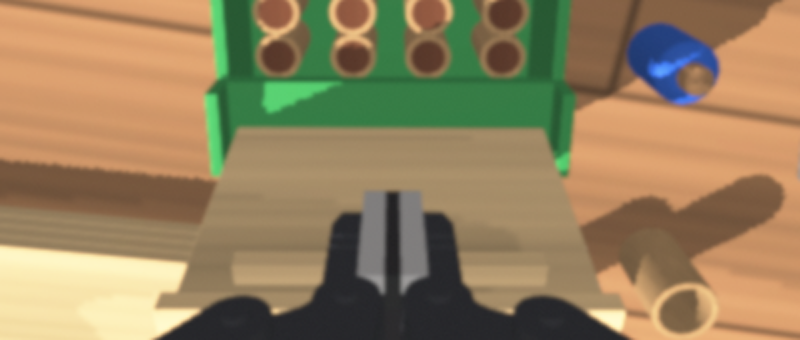

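View pics/s31c.png

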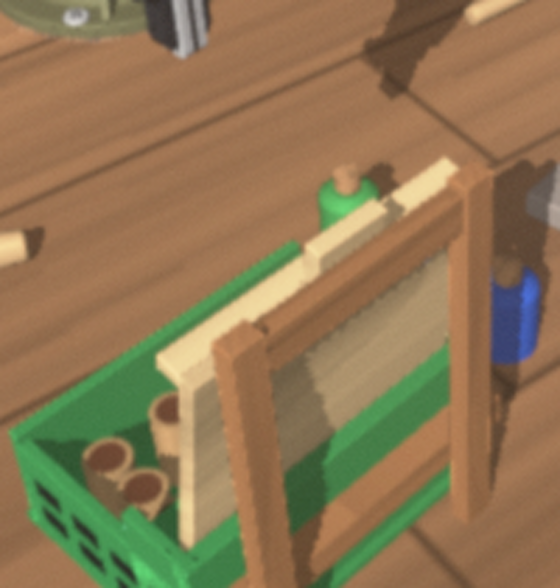

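View pics/t31.png

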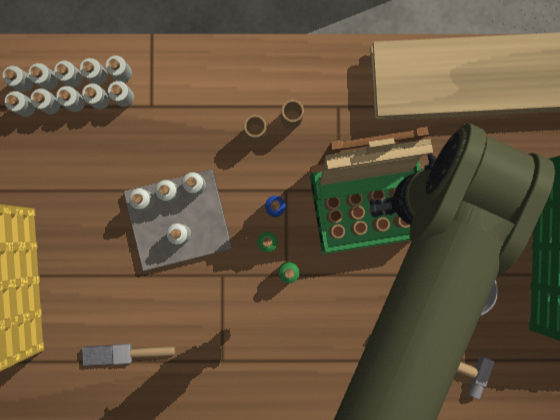

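Run:
```python
exec(open('ang.py').read().replace('sys.argv[1]','"w32c"'))
for tx in (.05,.054,.057,.06): print(tx,f(W(0,.095,0,101,tx)),f(W(0,-.095,0,101,tx)))
t=cv2.imread("pics/t31.png");cv2.imwrite("pics/t31c.png",cv2.resize(t[120:270,300:450],None,fx=4,fy=4,interpolation=2))
```

```text
95 tab end [385, 406] edge [[632, 283], [626, 315], [622, 334]]
97 tab end [397, 416] edge [[630, 293], [624, 323], [620, 341]]
99 tab end [408, 426] edge [[629, 303], [622, 332], [618, 349]]
101 tab end [420, 436] edge [[627, 313], [620, 341], [616, 357]]
103 tab end [430, 445] edge [[625, 323], [618, 349], [613, 364]]
105 tab end [439, 453] edge [[623, 332], [615, 356], [611, 370]]
0.05 [543, 118] [237, 119]
0.054 [543, 124] [237, 125]
0.057 [543, 129] [237, 129]
0.06 [542, 133] [238, 134]
```

View pics/t31c.png

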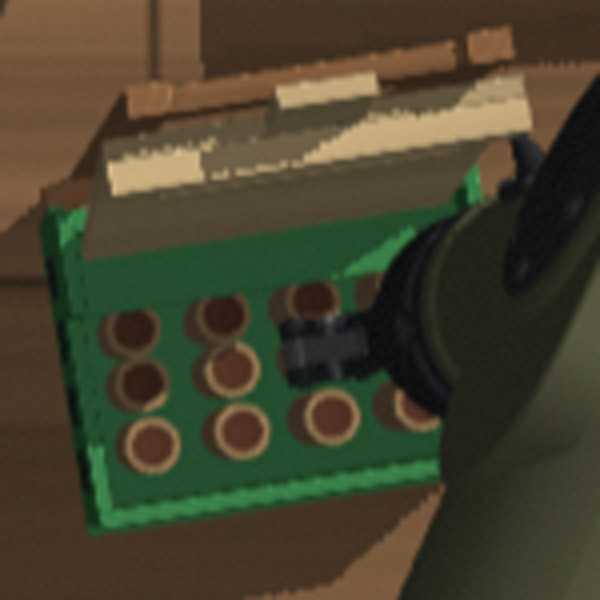

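The cover leans on the backrest, its tail rests on the ledge at crate x of about 57 mm, and the robot is clear of everything. Handing in.

Run:
```python
from workcell import r
print(r.close_job())
```

```text
the job is handed in; nothing more can be done
None
```

The jar stands upright on the near half of the slab and the crate is open, with the cover leaning against the backrest. I handed the job in at about 29 s with the gripper touching nothing.

**Steps**
- **Jar:** I put it down at about slab x -30, y 0, and the three stock jars stayed standing.
- **Cover:** I gripped the tab by its sides and swung it up about the far edge. The hook came clear of the front wall.

**Last checks**
- The cover's lean measured about 11° past vertical. That is near the low end of the 10 to 25° range; my own geometry gave about 12.6°.
- The far edge was still on the ledge, at crate x of about 57 mm.
- The cover had not moved after I withdrew. The wrist force was near zero, and all four jars were upright in the top view.

**What did not go as expected**
- **Fingertip height:** they sat about 40 to 50 mm above the reported TCP, so I went by the images instead.
- **Placing height:** I slipped a sign when working it out, caught it in the picture before letting go, and lowered the jar the rest of the way.
- **Cover stuck:** when I let go at about 7° past upright, the cover did not fall back by itself. It took a light push with the shut fingers, which briefly reached about 11 N against the backrest.

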